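# Finish the second course of a shielding wall in running bond

### The job

The shielding wall's second course has gone wrong: the blue brick sits straight over the middle white brick. First slide the blue brick along the back plate, either way and without lifting it off the wall, by half a brick so that it is centred over a joint of the white course; then fetch the yellow brick, set it on the metal loading ledge in front of the wall and push it home beside the blue one. Finish with both bricks flat and flush against the back plate, butted end to end, each centred over a white joint (running bond), and leave the multimeter, solder spool and jar where they are.

Things in the scene. Friction and masses are not known exactly. Their poses are not given: they have to be found in the camera images.
- wall_top (a point): fixed half-built wall: three white bricks end to end, 300 mm long along this frame's y, 50 mm deep along its x; their joints show as dark lines at y = +50 and -50 mm. The point is the centre of the middle white brick's top face, 45 mm above the table; +x points to the back plate, z up
- plate (a point): middle of the top edge of the front face of the wall's grey upright back plate (306 mm long, 6 mm thick; face 25 mm in +x from wall_top; rises 28 mm above the white bricks; black marks over their joints). Same axes as the wall. A white detector box stands about 40 mm behind it, its cap 2 mm above this point
- ledge (a point): centre of the grey metal loading ledge on the robot's side of the wall, exactly level with the white bricks' top and joining them: 70 mm deep (x), 300 mm long (y), 45 mm above the table. Same axes as the wall; part of it
- blue_mid (a point): blue plastic shielding brick, 100 mm long (its x axis), 50 mm wide (y), 40 mm high (z), about 0.2 kg; the point is the brick's centre, half-way up. It starts lying on the white course against the back plate, its x axis along the wall, so only its top 12 mm is free for a grip across its width
- yellow_mid (a point): yellow plastic shielding brick, 100 mm long (its x axis), 50 mm wide (y), 40 mm high (z), about 0.2 kg; the point is the brick's centre, half-way up. It starts lying flat on the table to the left or right of the wall
- brick_blue: the blue brick's body, origin at the centre of its underside, same axes
- brick_yellow: the yellow brick's body, origin at the centre of its underside, same axes
- meter: red multimeter lying flat, 150 mm (x) by 75 mm (y) by 40 mm (50 mm at its knob), origin at the centre of its underside; a bystander
- spool_mid (a point): green spool of solder wire standing on its flange, 60 mm diameter, 50 mm high, the point at its centre half-way up; a bystander
- jar_mid (a point): amber jar with white cap, 60 mm diameter, 110 mm high, the point at its centre half-way up; a bystander
Things that resemble listed ones, but are neither listed nor needed, are in the scene too. What is meant by the brick_blue is not pink or turquoise, and is the smaller of those in its own colour.

How it is judged:
By the outcome, as a careful person would: the job done as asked, in the order asked, and still so for the second after the job is handed in, with the robot touching nothing.
It also fails if it takes over 61 s, if anything falls off the work surface, if the arm or the gripper's body presses on something with over 40 N, if the wrist force passes 120 N, or if a joint passes its speed limit or range.

### The arm

A 7-joint arm with a two-finger parallel gripper is mounted at the origin on the work surface. World frame = base frame: x ahead of the robot, y to its left, z up, the work surface at z = 0. Lengths are in m, angles in rad, forces in N, time in s.
With the tool pointing down it reaches from about 0.4 to 0.85 m from the base axis. Payload 4.5 kg.
Tool frame: the origin (TCP) lies at the very end of the fingers, on their centre line; the grasp point (between the pads) lies 19 mm behind it; z points along the fingers, x is the direction in which the jaws open and shut, and the axes are right-handed (so a half turn about z gives the same grasp; the last joint's range is limited). The gripper opens to 88 mm and grips with 3 to 60 N. Pads are 18 mm wide; open, the fingers measure 123 mm over their backs; the gripper's body (75 mm by 187 mm) begins 45 mm behind the grasp point.
Start: joints at [-1.292, 0.689, -0.195, 1.565, 0.157, 0.902, -0.215], TCP at [0.151, 0.606, 0.239] pointing down, gripper open.
Joint ranges: [-3.01, 3.01], [-0.46, 2.08], [-1.47, 1.51], [0.13, 2.56], [-1, 4.14], [0.04, 2.09], [-2.66, 2.66]. Speed limits (rad/s): [2.57, 2.57, 3.14, 3.14, 3.14, 3.14, 3.14].

### API

Orientations are given as a unit quaternion [x, y, z, w].
In Python, from plant import * gives the robot as it stands.
- The arm moves only by the tool apply_moves, never from a script. Its argument "series" is a list of rows, each an object of numbers: "x", "y", "z": the shift along the tool's x, y, z in units of 80 cm (1.0 is 80 cm); "wx", "wy", "wz": the turn, a rotation vector about the tool's x, y, z in units of pi rad (1.0 is pi rad); "fingers": the opening, from -1 (shut) to 1 (fully open), so that 0 is half open. In form: [{"x": .., "y": .., "z": .., "wx": .., "wy": .., "wz": .., "fingers": ..}, ...]. A call has 1 to 8 rows; each row shifts and turns the pose as measured when the row begins, along the tool's axes as they then stand; what a row does not reach is not made up. A row lasts 1/8 s, in which the tool goes at most 62.5 mm and 10.7 degrees, less where a joint would pass 70% of its speed; a pose out of reach is approached as far as the arm can. A call with a number of a shift or a turn outside -1 to 1 is refused whole. A call with a gripper value outside its range is refused whole. The fingers move at their own pace and stop on an object; "force" is the grip in N (left out, the last holds). Time passes only in rows, so rows that do not move let the fingers close. It gives the time, the measured TCP pose, the force and the opening at its end, in the units of the state.
- get_state(): the state, without advancing time (a new reading comes with each control period).
- snapshot(name): name is "scene" or "top" or "wrist"; returns (picture, depth): 400x640x3 uint8, red, green, blue; 400x640 float32, m along the optical axis (not along the pixel's ray), 0 where there is no reading.
- camera_model(name): a dict with "camera_matrix" (3x3 intrinsics, pixels), "world_from_camera" (4x4, takes a point from camera to world coordinates). Camera axes: x right, y up, looking along -z (the intrinsics and any distortion apply to the point x, -y, -z); pixel columns grow to the right and rows downward; lengths in m; the calibration is good to about 2 mm. A picture is of the moment at which its call begins: read the wrist's pose just before it. camera_model takes no time and is no camera call; for the wrist camera it gives the pose at the moment of the call.
- finish_job(): hands the job in, once; it reports no verdict.
The state is a dict: "clock": time; "q": joint angles; "qd": joint speeds; "joint_torque": joint torques, N m; "tool_pos": TCP position; "eef_rot": TCP orientation; "contact_force": force on the tool from outside, world axes, zero at the start; "moment": the same for the moment, N m; "opening": opening from 0.0 (shut) to 1.0 (fully open).
Only numpy, scipy, OpenCV 4.12 (cv2) and the standard library are available. Lean on these libraries where they do the work, as an engineer would, in place of code of your own. Each camera call takes 0.05 s, during which the arm holds its last target. There are 200 camera calls.

## Working session

There is one attempt and no reset: what is moved stays moved. The work goes in short steps, Python scripts to look and compute and a tool call to move; the robot and the scene stay as the last step left them, time stands still between calls to the robot, and variables do not carry over. Pictures are saved under pics/ and viewed, about 8 in all and at most 12, crops included, and the job is handed in when it is done.

Besides the shell and the picture viewer there is one more tool, called after "Request:" by a JSON object that holds its "method" and its "body", one argument or row to a line. apply_moves: Moves the arm, as the interface text tells. Its arguments: {"type":"object","properties":{"series":{"type":"array","items":{"type":"object","properties":{"x":{"type":"number"},"y":{"type":"number"},"z":{"type":"number"},"wx":{"type":"number"},"wy":{"type":"number"},"wz":{"type":"number"},"fingers":{"type":"number"}}}},"force":{"type":"number"}},"required":["series"]}

```bash
mkdir -p pics; ls
python3 - <<'E'
from plant import *
import cv2,numpy as np
for n in("scene","top"):
    p,d=snapshot(n); np.savez(f"pics/{n}0.npz",p=p,d=d,K=camera_model(n)["camera_matrix"],T=camera_model(n)["world_from_camera"])
    cv2.imwrite(f"pics/{n}0.png",p[:,:,::-1])
    print(n,camera_model(n))
s=get_state();print(s)
E
```

```text
pics
scene {'camera_matrix': array([[510.46922844,   0.        , 321.16943126],
       [  0.        , 510.46922844, 196.03121895],
       [  0.        ,   0.        ,   1.        ]]), 'world_from_camera': array([[-0.69420717, -0.55302245,  0.46069792,  1.28855473],
       [ 0.7197731 , -0.53181053,  0.44621099,  0.65618838],
       [-0.00176069,  0.64136084,  0.76723737,  1.19929521],
       [ 0.        ,  0.        ,  0.        ,  1.        ]])}
top {'camera_matrix': array([[506.1978234 ,   0.        , 312.45355585],
       [  0.        , 506.1978234 , 198.98909072],
       [  0.        ,   0.        ,   1.        ]]), 'world_from_camera': array([[ 0.01079587,  0.99065198, -0.13598564,  0.39818236],
       [-0.99984567,  0.01257944,  0.01226342,  0.0076697 ],
       [ 0.01385941,  0.13583226,  0.9906349 ,  1.45457009],
       [ 0.        ,  0.        ,  0.        ,  1.        ]])}
{'clock': 0.1, 'q': array([-1.29216825,  0.68989167, -0.19449783,  1.56620067,  0.15727035,
        0.90251587, -0.21510952]), 'qd': array([ 1.02022270e-03, -8.09547078e-04, -6.92707290e-04, -2.16977455e-03,
        9.82993288e-06,  1.79005976e-04, -3.06656165e-04]), 'joint_torque': array([-3.56325902e-03, -5.28502750e+01, -1.27221253e+00, -1.53837508e+01,
       -5.26696688e-02,  1.97827496e-03,  3.31429305e-05]), 'tool_pos': array([0.1514064 , 0.60581243, 0.23800543]), 'eef_rot': array([ 7.88150715e-01,  6.15481752e-01, -6.06388195e-04,  5.44372504e-04]), 'contact_force': array([-0.43312718,  0.75224763,  0.46681369]), 'moment': array([-0.02218732, -0.00250193, -0.01864631]), 'opening': 0.9959445718332844}
```

View pics/top0.png

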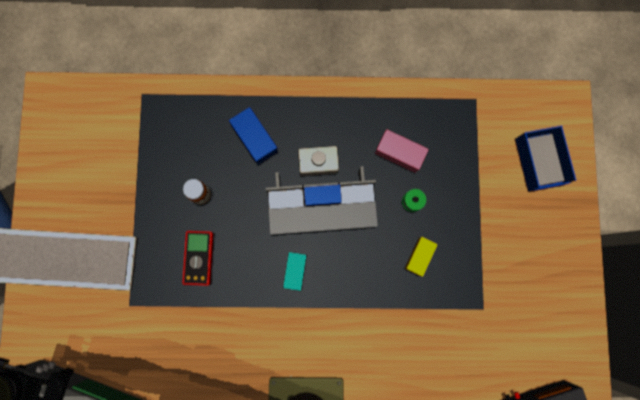

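View pics/scene0.png

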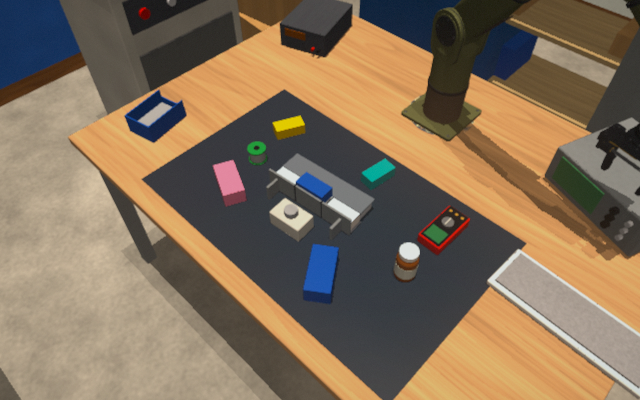

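The top view shows two blue candidates. The one on the wall at (322,194) is smaller, true blue and lies on the white course, so it fits brick_blue. The one on the mat at (253,135) is larger and is a decoy. Pink (402,151) and turquoise (295,271) are excluded by colour. The only yellow brick is at (422,257), to the right of the wall. The spool is at (415,200), the jar at (197,191) and the meter at (198,258).

```bash
cat > h.py <<'E'
import numpy as np,cv2
from scipy.spatial.transform import Rotation as R
def world(d,K,T):
    v,u=np.mgrid[:d.shape[0],:d.shape[1]]
    c=np.stack([(u-K[0,2])/K[0,0]*d,-(v-K[1,2])/K[1,1]*d,-d],-1)
    return c@T[:3,:3].T+T[:3,3]
def ray(u,v,K,T,z):
    r=T[:3,:3]@np.array([(u-K[0,2])/K[0,0],-(v-K[1,2])/K[1,1],-1.]);o=T[:3,3]
    return o+r*(z-o[2])/r[2]
def hsv(p): return cv2.cvtColor(p,cv2.COLOR_RGB2HSV).astype(int)
COL={'blue':(105,125,120),'yellow':(22,33,120),'green':(50,75,100),'red':(-1,4,150)}
def mask(p,c):
    h=hsv(p);a,b,s=COL[c];return (h[...,0]>=a)&(h[...,0]<=b)&(h[...,1]>s)&(h[...,2]>40)
def rects(p,d,K,T,m,z0,z1,amin=15):
    W=world(d,K,T);m=m&(d>0)&(W[...,2]>z0)&(W[...,2]<z1)
    n,l,st,ce=cv2.connectedComponentsWithStats(m.astype(np.uint8))
    out=[]
    for i in range(1,n):
        if st[i,4]<amin: continue
        cs=cv2.findContours((l==i).astype(np.uint8),cv2.RETR_EXTERNAL,cv2.CHAIN_APPROX_NONE)[0][0][:,0]
        z=np.median(W[...,2][l==i])
        pts=np.array([ray(u,v,K,T,z)[:2] for u,v in cs],np.float32)
        (c,s,a)=cv2.minAreaRect(pts*1000)
        a=a if s[0]>=s[1] else a+90
        out.append(dict(px=ce[i].round(),c=np.round(c,1),s=np.round(sorted(s)[::-1],1),a=round((a+90)%180-90,1),z=round(z*1000,1),n=st[i,4]))
    return out
E
python3 - <<'E'
from h import *
f=np.load('pics/top0.npz');p,d,K,T=[f[k] for k in'pdKT']
W=world(d,K,T)
for n,m,a,b in[('blue',mask(p,'blue'),.075,.095),('blue any',mask(p,'blue'),.01,.2),('yellow',mask(p,'yellow'),.03,.05),('green',mask(p,'green'),.02,.07),('wall/ledge',np.ones(d.shape,bool),.038,.052),('plate+',np.ones(d.shape,bool),.066,.080)]:
    for r in rects(p,d,K,T,m,a,b):
        if 130<r['px'][0]<490 and 90<r['px'][1]<310: print(n,r)
big=cv2.resize(p[170:245,255:450],None,fx=4,fy=4,interpolation=cv2.INTER_CUBIC)
cv2.imwrite('pics/crop0.png',big[:,:,::-1])
E
```

```text
blue {'px': array([322., 194.]), 'c': array([599.7, -35.9]), 's': array([97.7, 50.1]), 'a': -84.8, 'z': np.float64(84.3), 'n': np.int32(631)}
blue any {'px': array([253., 134.]), 'c': array([774.4, 161.7]), 's': array([147.8,  73. ]), 'a': 34.4, 'z': np.float64(56.3), 'n': np.int32(1307)}
blue any {'px': array([322., 195.]), 'c': array([597.6, -35.6]), 's': array([98.7, 52.7]), 'a': -83.8, 'z': np.float64(84.0), 'n': np.int32(675)}
yellow {'px': array([421., 256.]), 'c': array([ 437.6, -315.8]), 's': array([99.4, 51.6]), 'a': -26.0, 'z': np.float64(38.9), 'n': np.int32(663)}
green {'px': array([415., 199.]), 'c': array([ 594.9, -298.1]), 's': array([57.2, 56.4]), 'a': -0.8, 'z': np.float64(48.8), 'n': np.int32(349)}
green {'px': array([197., 242.]), 'c': array([466.4, 308.4]), 's': array([53.1, 47.2]), 'a': -89.4, 'z': np.float64(39.1), 'n': np.int32(317)}
wall/ledge {'px': array([400., 150.]), 'c': array([ 737.7, -262.9]), 's': array([133.2,  70.1]), 'a': 65.1, 'z': np.float64(49.7), 'n': np.int32(548)}
wall/ledge {'px': array([423., 147.]), 'c': array([ 746. , -322.3]), 's': array(
[... 1132 characters left out ...]
2., 256.]), 'c': array([ 437.3, -315.9]), 's': array([99.3, 49.7]), 'a': -25.8, 'z': np.float64(40.4), 'n': np.int32(400)}
wall/ledge {'px': array([294., 270.]), 'c': array([392.3,  38.1]), 's': array([99.4, 49.7]), 'a': -7.9, 'z': np.float64(40.5), 'n': np.int32(457)}
plate+ {'px': array([318., 157.]), 'c': array([706.2, -25. ]), 's': array([39.9, 36.3]), 'a': 0.6, 'z': np.float64(73.0), 'n': np.int32(160)}
plate+ {'px': array([320., 184.]), 'c': array([627.6, -31.8]), 's': array([303.1,  10.5]), 'a': -85.1, 'z': np.float64(71.8), 'n': np.int32(253)}
plate+ {'px': array([202., 196.]), 'c': array([595.1, 295.6]), 's': array([54. , 20.4]), 'a': -38.8, 'z': np.float64(76.2), 'n': np.int32(39)}
```

View pics/crop0.png

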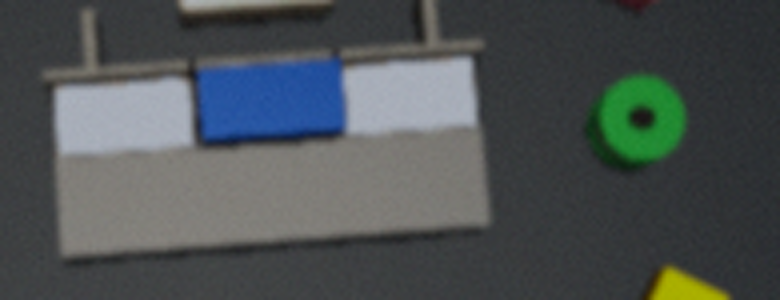

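The crop shows the small blue brick over the middle white brick. The black joint mark on the plate is visible at its left edge, crop (192,70), and the spool at (640,120). The measured sizes match: blue 98x50 mm at z 84, ledge plus wall 302x122 mm at z 44, and yellow 99x51 mm at z 39. Next I'll move over the wall.

```bash
cat >> h.py <<'E'
WT=np.array([.600,-.0355]);WY=np.radians(5.0)
def loc2w(x,y):
    c,s=np.cos(WY),np.sin(WY);return WT+np.array([c*x-s*y,s*x+c*y])
def w2loc(p):
    c,s=np.cos(WY),np.sin(WY);d=np.asarray(p)[...,:2]-WT;return np.stack([c*d[...,0]+s*d[...,1],-s*d[...,0]+c*d[...,1]],-1)
def plan(s,xy,z,yaw,step=.05,rot=9):
    """rows (tool units) from state s to world xy,z, tool-x yaw in deg, tool down"""
    p=s['tool_pos'];r=R.from_quat(s['eef_rot'])
    t=np.array([*xy,z]);y=np.radians(yaw)
    rt=R.from_quat([np.cos(y/2),np.sin(y/2),0,0])
    w=(r.inv()*rt).as_rotvec();n=max(1,int(np.ceil(max(np.linalg.norm(t-p)/step,np.degrees(np.linalg.norm(w))/rot))))
    x0=r.as_matrix()[:,0];print('at',p.round(4),'loc',(w2loc(p)*1000).round(1),'yaw',round(np.degrees(np.arctan2(x0[1],x0[0])),1),'t',round(s['clock'],2),'F',s['contact_force'].round(1),'open',round(s['opening'],3),'rows',n)
    for i in range(min(n,8)):
        ri=r*R.from_rotvec(w*i/n);d=ri.inv().apply((t-p)/n)/.8
        print(dict(zip(['x','y','z','wx','wy','wz'],[float(v) for v in np.r_[d,w/n/np.pi].round(4)])))
E
python3 - <<'E'
from plant import *
from h import *
plan(get_state(),loc2w(-.03,-.095),.25,5)
E
```

```text
at [0.1514 0.6058 0.238 ] loc [-391.  678.] yaw 76.0 t 0.1 F [-0.4  0.8  0.5] open 0.996 rows 18
{'x': -0.0426, 'y': 0.0412, 'z': -0.0008, 'wx': 0.0, 'wy': 0.0, 'wz': 0.0219}
{'x': -0.0396, 'y': 0.044, 'z': -0.0008, 'wx': 0.0, 'wy': 0.0, 'wz': 0.0219}
{'x': -0.0365, 'y': 0.0467, 'z': -0.0008, 'wx': 0.0, 'wy': 0.0, 'wz': 0.0219}
{'x': -0.0332, 'y': 0.0491, 'z': -0.0008, 'wx': 0.0, 'wy': 0.0, 'wz': 0.0219}
{'x': -0.0298, 'y': 0.0512, 'z': -0.0008, 'wx': 0.0, 'wy': 0.0, 'wz': 0.0219}
{'x': -0.0262, 'y': 0.0531, 'z': -0.0008, 'wx': 0.0, 'wy': 0.0, 'wz': 0.0219}
{'x': -0.0225, 'y': 0.0548, 'z': -0.0008, 'wx': 0.0, 'wy': 0.0, 'wz': 0.0219}
{'x': -0.0186, 'y': 0.0562, 'z': -0.0008, 'wx': 0.0, 'wy': 0.0, 'wz': 0.0219}
```

Request:
{"method": "apply_moves", "body": {
  "series": [
    {"x":-0.043,"y":0.041,"z":-0.001,"wz":0.022,"fingers":-1},
    {"x":-0.04,"y":0.044,"z":-0.001,"wz":0.022,"fingers":-1},
    {"x":-0.037,"y":0.047,"z":-0.001,"wz":0.022,"fingers":-1},
    {"x":-0.033,"y":0.049,"z":-0.001,"wz":0.022,"fingers":-1},
    {"x":-0.03,"y":0.051,"z":-0.001,"wz":0.022,"fingers":-1},
    {"x":-0.026,"y":0.053,"z":-0.001,"wz":0.022,"fingers":-1},
    {"x":-0.022,"y":0.055,"z":-0.001,"wz":0.022,"fingers":-1},
    {"x":-0.019,"y":0.056,"z":-0.001,"wz":0.022,"fingers":-1}
  ],
  "force": 25
}}

```text
schema error: expected keys x, y, z, wx, wy, wz, fingers
```

```bash
cat > p.py <<'E'
import sys
from plant import *
from h import *
a=[float(v) for v in sys.argv[1:]]  # local x,y mm, z mm, yaw rel wall deg, [step mm]
plan(get_state(),loc2w(a[0]/1e3,a[1]/1e3),a[2]/1e3,a[3]+np.degrees(WY),(a[4] if len(a)>4 else 50)/1e3)
E
python3 p.py -30 -95 250 0
```

```text
at [0.1514 0.6058 0.238 ] loc [-391.  678.] yaw 76.0 t 0.1 F [-0.4  0.8  0.5] open 0.996 rows 18
{'x': -0.0426, 'y': 0.0412, 'z': -0.0008, 'wx': 0.0, 'wy': 0.0, 'wz': 0.0219}
{'x': -0.0396, 'y': 0.044, 'z': -0.0008, 'wx': 0.0, 'wy': 0.0, 'wz': 0.0219}
{'x': -0.0365, 'y': 0.0467, 'z': -0.0008, 'wx': 0.0, 'wy': 0.0, 'wz': 0.0219}
{'x': -0.0332, 'y': 0.0491, 'z': -0.0008, 'wx': 0.0, 'wy': 0.0, 'wz': 0.0219}
{'x': -0.0298, 'y': 0.0512, 'z': -0.0008, 'wx': 0.0, 'wy': 0.0, 'wz': 0.0219}
{'x': -0.0262, 'y': 0.0531, 'z': -0.0008, 'wx': 0.0, 'wy': 0.0, 'wz': 0.0219}
{'x': -0.0225, 'y': 0.0548, 'z': -0.0008, 'wx': 0.0, 'wy': 0.0, 'wz': 0.0219}
{'x': -0.0186, 'y': 0.0562, 'z': -0.0008, 'wx': 0.0, 'wy': 0.0, 'wz': 0.0219}
```

All keys are required in each row.

Request:
{"method": "apply_moves", "body": {
  "series": [
    {"x":-0.043,"y":0.041,"z":-0.001,"wx":0,"wy":0,"wz":0.022,"fingers":-1},
    {"x":-0.04,"y":0.044,"z":-0.001,"wx":0,"wy":0,"wz":0.022,"fingers":-1},
    {"x":-0.037,"y":0.047,"z":-0.001,"wx":0,"wy":0,"wz":0.022,"fingers":-1},
    {"x":-0.033,"y":0.049,"z":-0.001,"wx":0,"wy":0,"wz":0.022,"fingers":-1},
    {"x":-0.03,"y":0.051,"z":-0.001,"wx":0,"wy":0,"wz":0.022,"fingers":-1},
    {"x":-0.026,"y":0.053,"z":-0.001,"wx":0,"wy":0,"wz":0.022,"fingers":-1},
    {"x":-0.022,"y":0.055,"z":-0.001,"wx":0,"wy":0,"wz":0.022,"fingers":-1},
    {"x":-0.019,"y":0.056,"z":-0.001,"wx":0,"wy":0,"wz":0.022,"fingers":-1}
  ],
  "force": 25
}}

```text
clock: 1.1
tool_pos: [0.3406, 0.268, 0.242]
eef_rot: [0.928, 0.372, -0.002, 0.0]
contact_force: [1.3, -0.1, 0.4]
opening: 0.122
```

```bash
python3 p.py -30 -95 250 0
```

```text
at [0.3406 0.268  0.242 ] loc [-231.9  324.9] yaw 43.7 t 1.1 F [ 1.3 -0.1  0.4] open 0.122 rows 10
{'x': -0.0131, 'y': 0.0568, 'z': -0.001, 'wx': 0.0, 'wy': 0.0001, 'wz': 0.0215}
{'x': -0.0092, 'y': 0.0575, 'z': -0.001, 'wx': 0.0, 'wy': 0.0001, 'wz': 0.0215}
{'x': -0.0053, 'y': 0.058, 'z': -0.001, 'wx': 0.0, 'wy': 0.0001, 'wz': 0.0215}
{'x': -0.0014, 'y': 0.0582, 'z': -0.001, 'wx': 0.0, 'wy': 0.0001, 'wz': 0.0215}
{'x': 0.0025, 'y': 0.0582, 'z': -0.001, 'wx': 0.0, 'wy': 0.0001, 'wz': 0.0215}
{'x': 0.0064, 'y': 0.0579, 'z': -0.001, 'wx': 0.0, 'wy': 0.0001, 'wz': 0.0215}
{'x': 0.0103, 'y': 0.0573, 'z': -0.001, 'wx': 0.0, 'wy': 0.0001, 'wz': 0.0215}
{'x': 0.0142, 'y': 0.0565, 'z': -0.001, 'wx': 0.0, 'wy': 0.0001, 'wz': 0.0215}
```

Request:
{"method": "apply_moves", "body": {
  "series": [
    {"x":-0.013,"y":0.057,"z":-0.001,"wx":0,"wy":0,"wz":0.022,"fingers":-1},
    {"x":-0.009,"y":0.058,"z":-0.001,"wx":0,"wy":0,"wz":0.022,"fingers":-1},
    {"x":-0.005,"y":0.058,"z":-0.001,"wx":0,"wy":0,"wz":0.022,"fingers":-1},
    {"x":-0.001,"y":0.058,"z":-0.001,"wx":0,"wy":0,"wz":0.022,"fingers":-1},
    {"x":0.003,"y":0.058,"z":-0.001,"wx":0,"wy":0,"wz":0.022,"fingers":-1},
    {"x":0.006,"y":0.058,"z":-0.001,"wx":0,"wy":0,"wz":0.022,"fingers":-1},
    {"x":0.01,"y":0.057,"z":-0.001,"wx":0,"wy":0,"wz":0.022,"fingers":-1},
    {"x":0.014,"y":0.056,"z":-0.001,"wx":0,"wy":0,"wz":0.022,"fingers":-1}
  ]
}}

```text
clock: 2.1
tool_pos: [0.531, -0.0654, 0.2476]
eef_rot: [0.995, 0.096, -0.003, 0.001]
contact_force: [0.1, 0.2, 0.5]
opening: 0.006
```

```bash
python3 p.py -30 -95 250 0
```

```text
at [ 0.531  -0.0654  0.2476] loc [-71.4 -23.8] yaw 11.0 t 2.1 F [0.1 0.2 0.5] open 0.006 rows 2
{'x': 0.0211, 'y': 0.047, 'z': -0.0016, 'wx': 0.0001, 'wy': 0.0009, 'wz': 0.0167}
{'x': 0.0235, 'y': 0.0458, 'z': -0.0016, 'wx': 0.0001, 'wy': 0.0009, 'wz': 0.0167}
```

Request:
{"method": "apply_moves", "body": {
  "series": [
    {"x":0.021,"y":0.047,"z":-0.002,"wx":0,"wy":0.001,"wz":0.017,"fingers":-1},
    {"x":0.023,"y":0.046,"z":-0.002,"wx":0,"wy":0.001,"wz":0.017,"fingers":-1},
    {"x":0,"y":0,"z":0,"wx":0,"wy":0,"wz":0,"fingers":-1}
  ]
}}

```text
clock: 2.48
tool_pos: [0.5791, -0.1399, 0.2495]
eef_rot: [0.999, 0.038, -0.0, 0.001]
contact_force: [-0.5, -0.2, -0.4]
opening: 0.004
```

```bash
python3 - <<'E'
from plant import *
from h import *
m=camera_model('wrist');K,T=m['camera_matrix'],m['world_from_camera']
p,d=snapshot('wrist');np.savez('pics/w1.npz',p=p,d=d,K=K,T=T);cv2.imwrite('pics/w1.png',p[:,:,::-1])
print(T.round(3),get_state()['tool_pos'])
for n,mm,a,b in[('blue',mask(p,'blue'),.075,.095),('wall',np.ones(d.shape,bool),.038,.050),('plate',np.ones(d.shape,bool),.069,.077)]:
    for r in rects(p,d,K,T,mm,a,b,200): print(n,r,w2loc(r['c']/1000)*1000)
E
python3 p.py 0 -80 250 0
```

```text
[[ 0.997 -0.073 -0.021  0.574]
 [ 0.076  0.956  0.284 -0.067]
 [-0.001 -0.284  0.959  0.395]
 [ 0.     0.     0.     1.   ]] [ 0.57826822 -0.13745937  0.24932828]
blue {'px': array([353.,  63.]), 'c': array([601. , -39.3]), 's': array([98.5, 48.9]), 'a': -85.0, 'z': np.float64(85.0), 'n': np.int32(7124)} [ 0.66500288 -3.8726956 ]
wall {'px': array([302., 119.]), 'c': array([571.5, -87. ]), 's': array([211.8, 121.4]), 'a': -85.1, 'z': np.float64(45.1), 'n': np.int32(19699)} [-32.88006965 -48.82008828]
wall {'px': array([424.,  63.]), 'c': array([671.9, -29.7]), 's': array([108.7,   4.5]), 'a': -85.1, 'z': np.float64(44.1), 'n': np.int32(431)} [72.1319021  -0.48856865]
wall {'px': array([456., 246.]), 'c': array([ 752.5, -208.8]), 's': array([83.6, 39.3]), 'a': 9.9, 'z': np.float64(44.2), 'n': np.int32(318)} [ 136.81560124 -185.93179195]
wall {'px': array([159., 292.]), 'c': array([ 404.1, -301.1]), 's': array([49. , 22.7]), 'a': 64.2, 'z': np.float64(40.1), 'n': np.int32(583)} [-218.30310663 -247.51550181]
plate {'px': array([383., 116.]), 'c': array([634.2, -84.9]), 's': array([202.3,   7.7]), 'a': -84.9, 'z': np.float64(73.0), 'n': np.int32(1473)} [ 29.76436498 -52.19274449]
plate {'px': array([473.,  63.]), 'c': array([705.3, -27.4]), 's': array([39.9, 39.3]), 'a': 12.7, 'z': np.float64(74.9), 'n': np.int32(1784)} [105.60526323  -1.10832266]
at [ 0.5783 -0.1375  0.2493] loc [-30.5 -99.7] yaw 4.5 t 2.52 F [ 0.5  1.  -0.1] open 0.001 rows 1
{'x': 0.0379, 'y': -0.025, 'z': -0.0009, 'wx': 0.0002, 'wy': 0.0007, 'wz': -0.003}
```

View pics/w1.png

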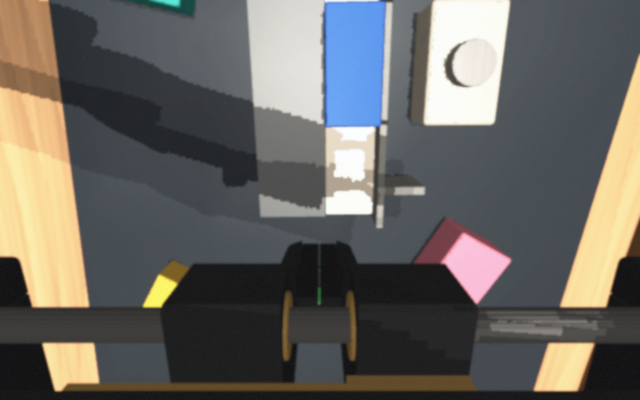

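The wrist view (right is +x, up is +y) shows the blue brick at (353,63), the plate at x≈383 and the wall's near end at row 215. The arm was still settling, so I'll measure again.

```bash
cat > m.py <<'E'
from plant import *
from h import *
import sys
s=get_state()
m=camera_model('wrist');K,T=m['camera_matrix'],m['world_from_camera']
p,d=snapshot('wrist');n=sys.argv[1];np.savez(f'pics/{n}.npz',p=p,d=d,K=K,T=T);cv2.imwrite(f'pics/{n}.png',p[:,:,::-1])
print(s['tool_pos'],np.abs(s['qd']).max().round(4), get_state()['tool_pos'])
for n,mm,a,b in[('blue',mask(p,'blue'),.075,.095),('yellow',mask(p,'yellow'),.03,.095),('wall',~mask(p,'yellow'),.042,.048),('plate',~mask(p,'blue')&~mask(p,'yellow'),.069,.077)]:
    for r in rects(p,d,K,T,mm,a,b,1000):
        L=w2loc(r['c']/1000)*1000;print(n,r['px'],'loc',L.round(1),'s',r['s'],'relang',round(r['a']+90-np.degrees(WY),1),'z',r['z'],'world',r['c'])
E
python3 m.py w2
```

```text
[ 0.57826822 -0.13745937  0.24932828] 0.0434 [ 0.57782043 -0.13568176  0.24932151]
blue [355.  67.] loc [ 1. -4.] s [99.1 48.7] relang -0.2 z 85.0 world [601.3 -39.4]
wall [302. 121.] loc [-33.1 -46.3] s [212.5 121.1] relang -0.1 z 45.0 world [571.1 -84.5]
plate [384. 117.] loc [ 29.9 -50.6] s [205.3   7.6] relang 0.0 z 73.0 world [634.2 -83.3]
plate [474.  67.] loc [105.3  -1.1] s [41.  38.3] relang 89.5 z 74.9 world [705.  -27.4]
```

```bash
sed -i 's/^WT=.*;WY/WT=np.array([.6016,-.0375]);WY/' h.py; python3 m.py w3; python3 p.py 0 -85 70 0 45
```

```text
[ 0.57782043 -0.13568176  0.24932151] 0.0242 [ 0.57770537 -0.1347322   0.24946757]
blue [355.  69.] loc [-0.3 -1.8] s [98.7 48.7] relang 0.0 z 85.0 world [601.5 -39.3]
wall [290. 107.] loc [-60.4 -42. ] s [212.   69.2] relang -0.1 z 45.1 world [545.1 -84.6]
wall [351. 175.] loc [   1.1 -101.3] s [91.8 49.7] relang 0.0 z 45.1 world [ 611.5 -138.3]
plate [385. 118.] loc [ 28.3 -47.4] s [207.4   7.7] relang 0.1 z 73.0 world [633.9 -82.3]
plate [474.  69.] loc [103.6   0.8] s [40.6 38.9] relang 97.9 z 74.9 world [704.7 -27.7]
at [ 0.5777 -0.1347  0.2495] loc [-32.3 -94.8] yaw 4.7 t 2.62 F [-0.5 -0.   0.6] open 0.006 rows 5
{'x': 0.0082, 'y': -0.0024, 'z': 0.0448, 'wx': -0.0001, 'wy': 0.0002, 'wz': -0.0003}
{'x': 0.0082, 'y': -0.0024, 'z': 0.0449, 'wx': -0.0001, 'wy': 0.0002, 'wz': -0.0003}
{'x': 0.0081, 'y': -0.0024, 'z': 0.0449, 'wx': -0.0001, 'wy': 0.0002, 'wz': -0.0003}
{'x': 0.0081, 'y': -0.0024, 'z': 0.0449, 'wx': -0.0001, 'wy': 0.0002, 'wz': -0.0003}
{'x': 0.0081, 'y': -0.0024, 'z': 0.0449, 'wx': -0.0001, 'wy': 0.0002, 'wz': -0.0003}
```

```bash
sed -i 's/^WT=.*;WY/WT=np.array([.602,-.0357]);WY/' h.py; python3 p.py 0 -88 70 0 45
```

```text
at [ 0.5777 -0.1347  0.2495] loc [-32.8 -96.5] yaw 4.7 t 2.62 F [-0.5 -0.   0.6] open 0.006 rows 5
{'x': 0.0083, 'y': -0.0021, 'z': 0.0448, 'wx': -0.0001, 'wy': 0.0002, 'wz': -0.0003}
{'x': 0.0083, 'y': -0.0021, 'z': 0.0449, 'wx': -0.0001, 'wy': 0.0002, 'wz': -0.0003}
{'x': 0.0083, 'y': -0.0021, 'z': 0.0449, 'wx': -0.0001, 'wy': 0.0002, 'wz': -0.0003}
{'x': 0.0083, 'y': -0.0021, 'z': 0.0449, 'wx': -0.0001, 'wy': 0.0002, 'wz': -0.0003}
{'x': 0.0082, 'y': -0.0021, 'z': 0.0449, 'wx': -0.0001, 'wy': 0.0002, 'wz': -0.0003}
```

Request:
{"method": "apply_moves", "body": {
  "series": [
    {"x":0.008,"y":-0.002,"z":0.045,"wx":0,"wy":0,"wz":0,"fingers":-1},
    {"x":0.008,"y":-0.002,"z":0.045,"wx":0,"wy":0,"wz":0,"fingers":-1},
    {"x":0.008,"y":-0.002,"z":0.045,"wx":0,"wy":0,"wz":0,"fingers":-1},
    {"x":0.008,"y":-0.002,"z":0.045,"wx":0,"wy":0,"wz":0,"fingers":-1},
    {"x":0.008,"y":-0.002,"z":0.04,"wx":0,"wy":0,"wz":0,"fingers":-1},
    {"x":0,"y":0,"z":0,"wx":0,"wy":0,"wz":0,"fingers":-1}
  ]
}}

```text
clock: 3.38
tool_pos: [0.6073, -0.1106, 0.0703]
eef_rot: [0.999, 0.049, -0.002, -0.004]
contact_force: [-0.4, -0.2, 0.0]
opening: -0.001
```

```bash
python3 p.py 0 -75 55 0 45
```

```text
at [ 0.6073 -0.1106  0.0703] loc [ -1.3 -75.1] yaw 5.6 t 3.38 F [-0.4 -0.2  0. ] open -0.001 rows 1
{'x': 0.0016, 'y': 0.0, 'z': 0.0191, 'wx': -0.0028, 'wy': 0.0009, 'wz': 0.0033}
```

Request:
{"method": "apply_moves", "body": {
  "series": [
    {"x":0.002,"y":0,"z":0.013,"wx":-0.003,"wy":0.001,"wz":0.003,"fingers":-1},
    {"x":0,"y":-0.008,"z":0,"wx":0,"wy":0,"wz":0,"fingers":-1},
    {"x":0,"y":-0.01,"z":0,"wx":0,"wy":0,"wz":0,"fingers":-1},
    {"x":0,"y":-0.01,"z":0,"wx":0,"wy":0,"wz":0,"fingers":-1},
    {"x":0,"y":-0.01,"z":0,"wx":0,"wy":0,"wz":0,"fingers":-1}
  ]
}}

```text
clock: 4.0
tool_pos: [0.6075, -0.0786, 0.0638]
eef_rot: [0.999, 0.044, 0.003, 0.001]
contact_force: [0.1, -1.3, -0.5]
opening: 0.005
```

```bash
python3 p.py 0 -15 60 0 8
```

```text
at [ 0.6075 -0.0786  0.0638] loc [  1.8 -43.2] yaw 5.0 t 4.0 F [ 0.1 -1.3 -0.5] open 0.005 rows 4
{'x': -0.0006, 'y': -0.0088, 'z': 0.0012, 'wx': 0.0002, 'wy': -0.0005, 'wz': 0.0}
{'x': -0.0006, 'y': -0.0088, 'z': 0.0012, 'wx': 0.0002, 'wy': -0.0005, 'wz': 0.0}
{'x': -0.0006, 'y': -0.0088, 'z': 0.0012, 'wx': 0.0002, 'wy': -0.0005, 'wz': 0.0}
{'x': -0.0006, 'y': -0.0088, 'z': 0.0012, 'wx': 0.0002, 'wy': -0.0005, 'wz': 0.0}
```

Request:
{"method": "apply_moves", "body": {
  "series": [
    {"x":0,"y":-0.009,"z":0.001,"wx":0,"wy":0,"wz":0,"fingers":-1},
    {"x":0,"y":-0.009,"z":0.001,"wx":0,"wy":0,"wz":0,"fingers":-1},
    {"x":0,"y":-0.008,"z":0.001,"wx":0,"wy":0,"wz":0,"fingers":-1},
    {"x":0,"y":0,"z":0,"wx":0,"wy":0,"wz":0,"fingers":-1}
  ]
}}

```text
clock: 4.5
tool_pos: [0.6065, -0.0571, 0.0623]
eef_rot: [0.999, 0.044, 0.004, 0.002]
contact_force: [-0.5, 0.2, 0.2]
opening: 0.005
```

```bash
python3 m.py w4; python3 p.py 0 -15 60 0 8;python3 - <<'E'
from plant import *
from h import *
p,d=snapshot('top');m=camera_model('top');K,T=m['camera_matrix'],m['world_from_camera']
for r in rects(p,d,K,T,mask(p,'blue'),.07,.1): print(r,w2loc(r['c']/1e3)*1e3)
E
```

```text
[ 0.60648719 -0.05705041  0.06227312] 0.0036 [ 0.60637716 -0.05711577  0.06218891]
blue [311. 126.] loc [ 0.3 35.9] s [91.6 48.8] relang -0.1 z 85.0 world [5.992e+02 1.000e-01]
wall [173. 134.] loc [-60.5  17.2] s [147.6  70.1] relang 0.2 z 45.0 world [540.2 -23.8]
wall [319. 364.] loc [  3.2 -95.2] s [28.8 27.4] relang 89.6 z 45.0 world [ 613.5 -130.3]
plate [387. 127.] loc [29.1 33.8] s [101.5   6.4] relang -1.3 z 73.0 world [6.28e+02 5.00e-01]
plate [560. 224.] loc [103.    0.9] s [42.7 38.7] relang 55.4 z 74.9 world [704.5 -25.8]
at [ 0.6064 -0.0571  0.0622] loc [  2.5 -21.7] yaw 5.0 t 4.55 F [ 0.4  0.4 -0.4] open 0.002 rows 1
{'x': -0.0031, 'y': -0.0084, 'z': 0.0027, 'wx': 0.0015, 'wy': -0.0025, 'wz': 0.0001}
{'px': array([299., 195.]), 'c': array([595.6,  22.1]), 's': array([65.8, 47. ]), 'a': -89.3, 'z': np.float64(83.8), 'n': np.int32(318)} [-1.33804414 58.1378503 ]
```

Request:
{"method": "apply_moves", "body": {
  "series": [
    {"x":-0.002,"y":-0.006,"z":0.002,"wx":0.001,"wy":-0.002,"wz":0,"fingers":-1},
    {"x":0,"y":-0.005,"z":0,"wx":0,"wy":0,"wz":0,"fingers":-1},
    {"x":0,"y":0,"z":0,"wx":0,"wy":0,"wz":0,"fingers":-1},
    {"x":0,"y":0,"z":0,"wx":0,"wy":0,"wz":0,"fingers":-1}
  ]
}}

```text
clock: 5.1
tool_pos: [0.6039, -0.0488, 0.0602]
eef_rot: [0.999, 0.043, 0.001, 0.001]
contact_force: [-0.1, -0.8, 1.4]
opening: 0.006
```

```bash
python3 m.py w5; python3 p.py 0 -11.8 60 0 8
```

```text
[ 0.60393773 -0.04883745  0.06021168] 0.0019 [ 0.6039248  -0.04882556  0.06019292]
blue [314. 127.] loc [-0.5 43.8] s [91.3 48.8] relang 0.0 z 85.0 world [597.7   7.9]
wall [175. 134.] loc [-64.3  26.1] s [146.3  62.2] relang 0.0 z 45.0 world [535.7 -15.3]
wall [319. 364.] loc [  1.1 -84.7] s [28.4 26.9] relang 89.9 z 45.1 world [ 610.5 -120. ]
plate [391. 127.] loc [28.9 42.4] s [99.9  5.8] relang -0.4 z 73.0 world [627.1   9.1]
plate [564. 245.] loc [102.9   1. ] s [42.9 38.6] relang 55.5 z 74.9 world [704.4 -25.7]
at [ 0.6039 -0.0488  0.0602] loc [  0.8 -13.2] yaw 5.0 t 5.15 F [ 0.2 -1.3  0.2] open 0.006 rows 1
{'x': -0.001, 'y': -0.0018, 'z': 0.0002, 'wx': 0.0005, 'wy': -0.0004, 'wz': -0.0003}
```

Request:
{"method": "apply_moves", "body": {
  "series": [
    {"x":0,"y":0.01,"z":0,"wx":0,"wy":0,"wz":0,"fingers":-1},
    {"x":0,"y":0.01,"z":-0.03,"wx":0,"wy":0,"wz":0,"fingers":-1},
    {"x":0,"y":0.01,"z":-0.06,"wx":0,"wy":0,"wz":0,"fingers":-1},
    {"x":-0.005,"y":0.01,"z":-0.07,"wx":0,"wy":0,"wz":0,"fingers":-1},
    {"x":-0.01,"y":0.01,"z":-0.07,"wx":0,"wy":0,"wz":0,"fingers":-1},
    {"x":-0.01,"y":0.01,"z":-0.06,"wx":0,"wy":0,"wz":0,"fingers":-1},
    {"x":0,"y":0,"z":0,"wx":0,"wy":0,"wz":0,"fingers":-1},
    {"x":0,"y":0,"z":0,"wx":0,"wy":0,"wz":0,"fingers":-1}
  ]
}}

```text
clock: 6.15
tool_pos: [0.586, -0.1012, 0.2975]
eef_rot: [0.999, 0.043, -0.002, -0.001]
contact_force: [-0.1, -0.1, -0.5]
opening: 0.0
```

```bash
python3 m.py w6
python3 - <<'E'
import cv2
p=cv2.imread('pics/w6.png');cv2.imwrite('pics/c6.png',cv2.resize(p[:260,180:480],None,fx=2.3,fy=2.3))
E
```

```text
[ 0.58602569 -0.10116287  0.29748336] 0.0201 [ 0.58623156 -0.10144409  0.29753226]
blue [341.  55.] loc [-0.4 47.5] s [97.2 48.5] relang -0.2 z 85.0 world [597.5  11.6]
wall [298. 128.] loc [-35.1 -21.2] s [258.  120.9] relang -0.1 z 45.1 world [568.9 -59.9]
plate [366. 122.] loc [ 27.9 -26. ] s [253.3   7. ] relang -0.2 z 73.1 world [632.1 -59.2]
plate [440. 109.] loc [103.8  -0.6] s [39.4 39.1] relang 47.6 z 75.0 world [705.5 -27.2]
```

View pics/c6.png

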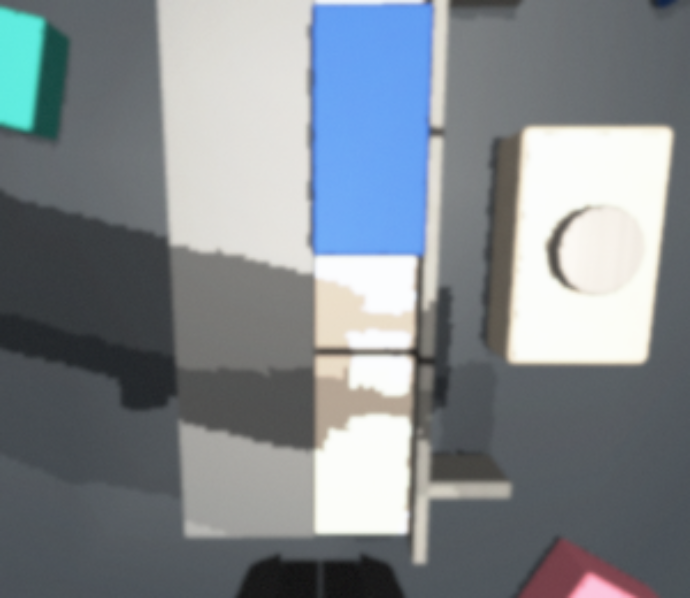

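The crop shows blue flush to the plate, with its lower edge at crop row 253. The white joint is at row 352, the plate marks at rows 130 and 360, and the wall end at row 535.

```bash
python3 - <<'E'
from h import *
f=np.load('pics/w6.npz');K,T=f['K'],f['T']
for n,u,v,z in[('joint-50',367,352,.045),('mark+50',437,130,.073),('mark-50',425,360,.073),('end',365,535,.045),('blue lo',370,254,.085),('blue hi',375,4,.085),('blue bottom lo-edge fr',315,254,.085)]:
    print(n,(w2loc(ray(180+(u-1)/2.3,(v-1)/2.3,K,T,z))*1e3).round(1))
E
python3 p.py -170 -280 250 59
```

```text
joint-50 [  1.5 -50.1]
mark+50 [28.9 50.7]
mark-50 [ 27.3 -49.8]
end [   2.  -149.1]
blue lo [-0.  -1.2]
blue hi [ 0.4 96.6]
blue bottom lo-edge fr [-24.2  -1.1]
at [ 0.5862 -0.1014  0.2975] loc [-21.4 -64.1] yaw 4.9 t 6.2 F [ 0.2 -0.9  0.3] open 0.005 rows 7
{'x': -0.0264, 'y': 0.0386, 'z': 0.0085, 'wx': -0.0001, 'wy': 0.0001, 'wz': -0.0469}
{'x': -0.0318, 'y': 0.0343, 'z': 0.0085, 'wx': -0.0001, 'wy': 0.0001, 'wz': -0.0469}
{'x': -0.0365, 'y': 0.0293, 'z': 0.0085, 'wx': -0.0001, 'wy': 0.0001, 'wz': -0.0469}
{'x': -0.0404, 'y': 0.0236, 'z': 0.0085, 'wx': -0.0001, 'wy': 0.0001, 'wz': -0.0469}
{'x': -0.0434, 'y': 0.0174, 'z': 0.0085, 'wx': -0.0001, 'wy': 0.0001, 'wz': -0.0469}
{'x': -0.0455, 'y': 0.0108, 'z': 0.0085, 'wx': -0.0001, 'wy': 0.0001, 'wz': -0.0469}
{'x': -0.0466, 'y': 0.004, 'z': 0.0085, 'wx': -0.0001, 'wy': 0.0001, 'wz': -0.0469}
```

Request:
{"method": "apply_moves", "body": {
  "series": [
    {"x":-0.027,"y":0.037,"z":0.009,"wx":0,"wy":0,"wz":-0.047,"fingers":1},
    {"x":-0.032,"y":0.033,"z":0.009,"wx":0,"wy":0,"wz":-0.047,"fingers":1},
    {"x":-0.037,"y":0.028,"z":0.009,"wx":0,"wy":0,"wz":-0.047,"fingers":1},
    {"x":-0.041,"y":0.022,"z":0.009,"wx":0,"wy":0,"wz":-0.047,"fingers":1},
    {"x":-0.044,"y":0.016,"z":0.009,"wx":0,"wy":0,"wz":-0.047,"fingers":1},
    {"x":-0.046,"y":0.01,"z":0.009,"wx":0,"wy":0,"wz":-0.047,"fingers":1},
    {"x":-0.046,"y":0.002,"z":0.009,"wx":0,"wy":0,"wz":-0.047,"fingers":1},
    {"x":0,"y":0,"z":0,"wx":0,"wy":0,"wz":0,"fingers":1}
  ]
}}

```text
clock: 7.2
tool_pos: [0.4471, -0.3262, 0.2316]
eef_rot: [0.836, 0.549, -0.007, -0.013]
contact_force: [0.0, 1.5, -0.2]
opening: 0.888
```

```bash
python3 p.py -186 -265 220 59
```

```text
at [ 0.4471 -0.3262  0.2316] loc [-179.6 -275.9] yaw 66.5 t 7.2 F [ 0.   1.5 -0.2] open 0.888 rows 1
{'x': 0.0081, 'y': -0.013, 'z': 0.0149, 'wx': -0.0093, 'wy': -0.0007, 'wz': 0.0141}
```

Request:
{"method": "apply_moves", "body": {
  "series": [
    {"x":0.008,"y":-0.013,"z":0.015,"wx":-0.009,"wy":-0.001,"wz":0.014,"fingers":1},
    {"x":0,"y":0,"z":0,"wx":0,"wy":0,"wz":0,"fingers":1},
    {"x":0,"y":0,"z":0,"wx":0,"wy":0,"wz":0,"fingers":1}
  ]
}}

```text
clock: 7.58
tool_pos: [0.4412, -0.313, 0.2176]
eef_rot: [0.848, 0.53, -0.0, -0.002]
contact_force: [-0.6, -0.1, -0.3]
opening: 1.001
```

```bash
python3 m.py w7;python3 p.py -186 -265 220 59
```

```text
[ 0.44118486 -0.31296368  0.21757804] 0.0175 [ 0.44105551 -0.31283041  0.21752423]
yellow [311. 210.] loc [-161.9 -283.7] s [49.1 37.3] relang 149.0 z 40.1 world [ 465.4 -332.4]
wall [565. 201.] loc [-32.5 -66.9] s [174.  128.4] relang 0.0 z 45.0 world [ 575.5 -105.2]
at [ 0.4411 -0.3128  0.2175] loc [-184.5 -262. ] yaw 64.0 t 7.62 F [-1.1 -0.4 -0. ] open 0.999 rows 1
{'x': -0.0041, 'y': 0.0003, 'z': -0.0031, 'wx': -0.0014, 'wy': -0.0008, 'wz': 0.0001}
```

Request:
{"method": "apply_moves", "body": {
  "series": [
    {"x":-0.008,"y":0,"z":0.03,"wx":-0.001,"wy":-0.001,"wz":0,"fingers":1},
    {"x":0,"y":0,"z":0.05,"wx":0,"wy":0,"wz":0,"fingers":1},
    {"x":0,"y":0,"z":0.06,"wx":0,"wy":0,"wz":0,"fingers":1},
    {"x":0,"y":0,"z":0.05,"wx":0,"wy":0,"wz":0,"fingers":1},
    {"x":0,"y":0,"z":0.04,"wx":0,"wy":0,"wz":0,"fingers":1},
    {"x":0,"y":0,"z":0,"wx":0,"wy":0,"wz":0,"fingers":1}
  ]
}}

```text
clock: 8.38
tool_pos: [0.448, -0.3208, 0.0309]
eef_rot: [0.847, 0.532, 0.003, 0.005]
contact_force: [1.3, -0.3, 0.0]
opening: 1.001
```

```bash
python3 p.py -186 -265 12 59
```

```text
at [ 0.448  -0.3208  0.0309] loc [-178.2 -270.6] yaw 64.3 t 8.38 F [ 1.3 -0.3  0. ] open 1.001 rows 1
{'x': 0.001, 'y': -0.0122, 'z': 0.0235, 'wx': 0.0037, 'wy': 0.0001, 'wz': 0.0016}
```

Request:
{"method": "apply_moves", "body": {
  "series": [
    {"x":-0.003,"y":-0.012,"z":0.018,"wx":0.004,"wy":0,"wz":0.001,"fingers":1},
    {"x":0,"y":0,"z":0,"wx":0,"wy":0,"wz":0,"fingers":1}
  ]
}}

```text
clock: 8.62
tool_pos: [0.4395, -0.3195, 0.0174]
eef_rot: [0.848, 0.531, 0.0, 0.001]
contact_force: [0.2, 0.2, -0.6]
opening: 1.002
```

```bash
python3 p.py -187.7 -267.6 12 59
```

```text
at [ 0.4395 -0.3195  0.0174] loc [-186.6 -268.6] yaw 64.1 t 8.62 F [ 0.2  0.2 -0.6] open 1.002 rows 1
{'x': 0.0003, 'y': -0.0018, 'z': 0.0068, 'wx': 0.0004, 'wy': 0.0002, 'wz': 0.0006}
```

Request:
{"method": "apply_moves", "body": {
  "series": [
    {"x":0,"y":-0.002,"z":0.005,"wx":0,"wy":0,"wz":0.001,"fingers":1},
    {"x":0,"y":0,"z":0,"wx":0,"wy":0,"wz":0,"fingers":-1},
    {"x":0,"y":0,"z":0,"wx":0,"wy":0,"wz":0,"fingers":-1},
    {"x":0,"y":0,"z":0,"wx":0,"wy":0,"wz":0,"fingers":-1},
    {"x":0,"y":0,"z":0,"wx":0,"wy":0,"wz":0,"fingers":-1},
    {"x":0,"y":0,"z":0,"wx":0,"wy":0,"wz":0,"fingers":-1},
    {"x":0,"y":0,"z":-0.02,"wx":0,"wy":0,"wz":0,"fingers":-1},
    {"x":0,"y":0,"z":-0.04,"wx":0,"wy":0,"wz":0,"fingers":-1}
  ],
  "force": 25
}}

```text
clock: 9.62
tool_pos: [0.4377, -0.3187, 0.0635]
eef_rot: [0.848, 0.529, -0.0, 0.001]
contact_force: [-0.8, 0.4, -1.9]
opening: 0.565
```

```bash
python3 p.py -68 -65 170 0 30
```

```text
at [ 0.4377 -0.3187  0.0635] loc [-188.3 -267.6] yaw 63.9 t 9.62 F [-0.8  0.4 -1.9] open 0.565 rows 9
{'x': 0.0327, 'y': -0.0002, 'z': -0.0148, 'wx': 0.0, 'wy': 0.0, 'wz': 0.0364}
{'x': 0.0325, 'y': -0.0039, 'z': -0.0148, 'wx': 0.0, 'wy': 0.0, 'wz': 0.0364}
{'x': 0.0318, 'y': -0.0076, 'z': -0.0148, 'wx': 0.0, 'wy': 0.0, 'wz': 0.0364}
{'x': 0.0307, 'y': -0.0112, 'z': -0.0148, 'wx': 0.0, 'wy': 0.0, 'wz': 0.0364}
{'x': 0.0293, 'y': -0.0146, 'z': -0.0148, 'wx': 0.0, 'wy': 0.0, 'wz': 0.0364}
{'x': 0.0274, 'y': -0.0179, 'z': -0.0148, 'wx': 0.0, 'wy': 0.0, 'wz': 0.0364}
{'x': 0.0252, 'y': -0.0209, 'z': -0.0148, 'wx': 0.0, 'wy': 0.0, 'wz': 0.0364}
{'x': 0.0226, 'y': -0.0236, 'z': -0.0148, 'wx': 0.0, 'wy': 0.0, 'wz': 0.0364}
```

Request:
{"method": "apply_moves", "body": {
  "series": [
    {"x":0.02,"y":0,"z":-0.04,"wx":0,"wy":0,"wz":0.036,"fingers":-1},
    {"x":0.032,"y":-0.004,"z":-0.04,"wx":0,"wy":0,"wz":0.036,"fingers":-1},
    {"x":0.032,"y":-0.008,"z":-0.03,"wx":0,"wy":0,"wz":0.036,"fingers":-1},
    {"x":0.031,"y":-0.011,"z":-0.015,"wx":0,"wy":0,"wz":0.036,"fingers":-1},
    {"x":0.029,"y":-0.015,"z":0,"wx":0,"wy":0,"wz":0.036,"fingers":-1},
    {"x":0.027,"y":-0.018,"z":0,"wx":0,"wy":0,"wz":0.036,"fingers":-1},
    {"x":0.025,"y":-0.021,"z":0,"wx":0,"wy":0,"wz":0.036,"fingers":-1},
    {"x":0.02,"y":-0.02,"z":0,"wx":0,"wy":0,"wz":0.036,"fingers":-1}
  ]
}}

```text
clock: 10.62
tool_pos: [0.5248, -0.1394, 0.1764]
eef_rot: [0.996, 0.088, 0.004, 0.0]
contact_force: [0.3, -0.4, -1.6]
opening: 0.561
```

```bash
python3 p.py -62 -62 120 0 30
```

```text
at [ 0.5248 -0.1394  0.1764] loc [-86.  -96.6] yaw 10.1 t 10.62 F [ 0.3 -0.4 -1.6] open 0.561 rows 3
{'x': 0.011, 'y': -0.0135, 'z': 0.0236, 'wx': 0.0001, 'wy': -0.0009, 'wz': 0.0094}
{'x': 0.0107, 'y': -0.0138, 'z': 0.0235, 'wx': 0.0001, 'wy': -0.0009, 'wz': 0.0094}
{'x': 0.0103, 'y': -0.0141, 'z': 0.0235, 'wx': 0.0001, 'wy': -0.0009, 'wz': 0.0094}
```

Request:
{"method": "apply_moves", "body": {
  "series": [
    {"x":0.011,"y":-0.013,"z":0.023,"wx":0,"wy":-0.001,"wz":0.01,"fingers":-1},
    {"x":0.011,"y":-0.014,"z":0.023,"wx":0,"wy":-0.001,"wz":0.01,"fingers":-1},
    {"x":0.009,"y":-0.012,"z":0.023,"wx":0,"wy":-0.001,"wz":0.009,"fingers":-1},
    {"x":0,"y":0,"z":0,"wx":0,"wy":0,"wz":0,"fingers":-1},
    {"x":0,"y":0,"z":0,"wx":0,"wy":0,"wz":0,"fingers":-1}
  ]
}}

```text
clock: 11.25
tool_pos: [0.5464, -0.1005, 0.1231]
eef_rot: [0.999, 0.043, 0.001, -0.001]
contact_force: [-0.9, -0.4, -1.1]
opening: 0.565
```

```bash
python3 p.py -62 -62 70 0 25
```

```text
at [ 0.5464 -0.1005  0.1231] loc [-61.1 -59.7] yaw 4.9 t 11.25 F [-0.9 -0.4 -1.1] open 0.565 rows 3
{'x': -0.0004, 'y': 0.001, 'z': 0.0221, 'wx': -0.0002, 'wy': -0.0002, 'wz': -0.0002}
{'x': -0.0004, 'y': 0.001, 'z': 0.0221, 'wx': -0.0002, 'wy': -0.0002, 'wz': -0.0002}
{'x': -0.0004, 'y': 0.001, 'z': 0.0221, 'wx': -0.0002, 'wy': -0.0002, 'wz': -0.0002}
```

Request:
{"method": "apply_moves", "body": {
  "series": [
    {"x":-0.001,"y":0.001,"z":0.024,"wx":0,"wy":0,"wz":0,"fingers":-1},
    {"x":0,"y":0.001,"z":0.022,"wx":0,"wy":0,"wz":0,"fingers":-1},
    {"x":0,"y":0,"z":0.015,"wx":0,"wy":0,"wz":0,"fingers":-1},
    {"x":0,"y":0,"z":0,"wx":0,"wy":0,"wz":0,"fingers":-1}
  ]
}}

```text
clock: 11.75
tool_pos: [0.5463, -0.105, 0.0746]
eef_rot: [0.999, 0.041, 0.002, -0.0]
contact_force: [1.3, 0.3, -1.8]
opening: 0.568
```

```bash
python3 p.py -62 -62 59 0 25
```

```text
at [ 0.5463 -0.105   0.0746] loc [-61.5 -64.2] yaw 4.7 t 11.75 F [ 1.3  0.3 -1.8] open 0.568 rows 1
{'x': -0.0007, 'y': -0.0027, 'z': 0.0195, 'wx': 0.0, 'wy': -0.0015, 'wz': -0.0016}
```

Request:
{"method": "apply_moves", "body": {
  "series": [
    {"x":0,"y":-0.002,"z":0.01,"wx":0,"wy":-0.001,"wz":-0.001,"fingers":-1},
    {"x":0,"y":0,"z":0.006,"wx":0,"wy":0,"wz":0,"fingers":-1},
    {"x":0,"y":0,"z":0.004,"wx":0,"wy":0,"wz":0,"fingers":-1},
    {"x":0,"y":0,"z":0,"wx":0,"wy":0,"wz":0,"fingers":-1}
  ]
}}

```text
clock: 12.25
tool_pos: [0.5475, -0.1036, 0.061]
eef_rot: [0.999, 0.043, 0.002, 0.0]
contact_force: [0.4, 0.1, -2.2]
opening: 0.564
```

```bash
python3 p.py -62 -62 59 0 25
```

```text
at [ 0.5475 -0.1036  0.061 ] loc [-60.2 -62.9] yaw 4.9 t 12.25 F [ 0.4  0.1 -2.2] open 0.564 rows 1
{'x': -0.0023, 'y': -0.0011, 'z': 0.0025, 'wx': 0.0002, 'wy': -0.0015, 'wz': -0.0005}
```

Still unsupported (Fz is -2 N), so I'll lower about 2.5 mm until it touches.

Request:
{"method": "apply_moves", "body": {
  "series": [
    {"x":0,"y":0,"z":0.003,"wx":0,"wy":-0.001,"wz":0,"fingers":-1},
    {"x":0,"y":0,"z":0.001,"wx":0,"wy":0,"wz":0,"fingers":-1},
    {"x":0,"y":0,"z":0,"wx":0,"wy":0,"wz":0,"fingers":-1}
  ]
}}

```text
clock: 12.62
tool_pos: [0.5477, -0.1037, 0.0605]
eef_rot: [0.999, 0.043, 0.001, 0.0]
contact_force: [-0.1, 0.6, -1.0]
opening: 0.561
```

```bash
python3 p.py -62 -62 59 0 25
```

```text
at [ 0.5477 -0.1037  0.0605] loc [-60. -63.] yaw 4.9 t 12.62 F [-0.1  0.6 -1. ] open 0.561 rows 1
{'x': -0.0025, 'y': -0.0012, 'z': 0.0019, 'wx': 0.0002, 'wy': -0.0009, 'wz': -0.0006}
```

Request:
{"method": "apply_moves", "body": {
  "series": [
    {"x":0,"y":0,"z":0.004,"wx":0,"wy":0,"wz":0,"fingers":-1},
    {"x":0,"y":0,"z":0.004,"wx":0,"wy":0,"wz":0,"fingers":-1}
  ]
}}

```text
clock: 12.88
tool_pos: [0.5478, -0.1038, 0.0597]
eef_rot: [0.999, 0.043, 0.002, -0.0]
contact_force: [-8.1, 2.5, 36.2]
opening: 0.564
```

Request:
{"method": "apply_moves", "body": {
  "series": [
    {"x":0,"y":0,"z":-0.001,"wx":0,"wy":0,"wz":0,"fingers":-1},
    {"x":0,"y":0,"z":0,"wx":0,"wy":0,"wz":0,"fingers":1},
    {"x":0,"y":0,"z":0,"wx":0,"wy":0,"wz":0,"fingers":1},
    {"x":0,"y":0,"z":0,"wx":0,"wy":0,"wz":0,"fingers":1},
    {"x":0,"y":0,"z":-0.03,"wx":0,"wy":0,"wz":0,"fingers":1},
    {"x":0,"y":0,"z":-0.06,"wx":0,"wy":0,"wz":0,"fingers":1},
    {"x":-0.04,"y":0,"z":-0.04,"wx":0,"wy":0,"wz":0.04,"fingers":0.2},
    {"x":-0.02,"y":0,"z":0,"wx":0,"wy":0,"wz":0,"fingers":0.2}
  ]
}}

```text
clock: 13.88
tool_pos: [0.5001, -0.1059, 0.1651]
eef_rot: [1.0, -0.022, 0.002, -0.0]
contact_force: [-0.2, -0.1, -0.6]
opening: 0.799
```

```bash
python3 m.py w8; python3 p.py -125 -62 150 90 40;python3 p.py -125 -62 150 -90 40|head -1;python3 - <<'E'
from plant import *
print(get_state()['q'])
E
```

```text
[ 0.50007874 -0.105904    0.16514324] 0.3319 [ 0.49765778 -0.10538991  0.16430013]
blue [468.  49.] loc [-3.  28.1] s [60.8 52.2] relang -0.1 z 84.9 world [596.6  -8. ]
yellow [383. 143.] loc [-59.8 -22.8] s [48.8 26.2] relang 90.0 z 84.9 world [544.4 -63.6]
wall [399. 129.] loc [-34.2 -38.9] s [231.9 122.6] relang -0.1 z 45.0 world [571.3 -77.4]
plate [506. 165.] loc [ 27.2 -36.5] s [180.8   9.2] relang -0.3 z 72.9 world [632.3 -69.7]
plate [618.  77.] loc [95.7 -1.2] s [39.3 30.6] relang 7.3 z 74.8 world [697.4 -28.6]
at [ 0.4977 -0.1054  0.1643] loc [-110.   -60.3] yaw -2.5 t 13.93 F [-1.6  0.8 -0.5] open 0.749 rows 11
{'x': -0.0017, 'y': 0.0004, 'z': 0.0016, 'wx': -0.0, 'wy': -0.0001, 'wz': -0.0492}
{'x': -0.0017, 'y': 0.0002, 'z': 0.0016, 'wx': -0.0, 'wy': -0.0001, 'wz': -0.0492}
{'x': -0.0017, 'y': -0.0001, 'z': 0.0016, 'wx': -0.0, 'wy': -0.0001, 'wz': -0.0492}
{'x': -0.0017, 'y': -0.0004, 'z': 0.0016, 'wx': -0.0, 'wy': -0.0001, 'wz': -0.0492}
{'x': -0.0016, 'y': -0.0006, 'z': 0.0016, 'wx': -0.0, 'wy': -0.0001, 'wz': -0.0492}
{'x': -0.0015, 'y': -0.0009, 'z': 0.0016, 'wx': -0.0, 'wy': -0.0001, 'wz': -0.0492}
{'x': -0.0013, 'y': -0.0011, 'z': 0.0016, 'wx': -0.0, 'wy': -0.0001, 'wz': -0.0492}
{'x': -0.0011, 'y': -0.0013, 'z': 0.0016, 'wx': -0.0, 'wy': -0.0001, 'wz': -0.0492}
at [ 0.4977 -0.1054  0.1643] loc [-110.   -60.3] yaw -2.5 t 13.93 F [-1.6  0.8 -0.5] open 0.749 rows 10
[-0.00615822  0.66692419  0.20376761  1.99950178 -0.26758365  0.4998347
  0.34804279]
```

Request:
{"method": "apply_moves", "body": {
  "series": [
    {"x":-0.002,"y":0,"z":0.002,"wx":0,"wy":0,"wz":-0.05,"fingers":0},
    {"x":-0.002,"y":0,"z":0.002,"wx":0,"wy":0,"wz":-0.05,"fingers":0},
    {"x":-0.002,"y":0,"z":0.002,"wx":0,"wy":0,"wz":-0.05,"fingers":0},
    {"x":-0.002,"y":0,"z":0.002,"wx":0,"wy":0,"wz":-0.05,"fingers":0},
    {"x":-0.002,"y":-0.001,"z":0.002,"wx":0,"wy":0,"wz":-0.05,"fingers":0},
    {"x":-0.002,"y":-0.001,"z":0.002,"wx":0,"wy":0,"wz":-0.05,"fingers":0},
    {"x":-0.001,"y":-0.001,"z":0.002,"wx":0,"wy":0,"wz":-0.05,"fingers":0},
    {"x":-0.001,"y":-0.001,"z":0.002,"wx":0,"wy":0,"wz":-0.05,"fingers":0}
  ]
}}

```text
clock: 14.92
tool_pos: [0.4875, -0.1073, 0.1475]
eef_rot: [0.809, 0.588, -0.0, -0.002]
contact_force: [-0.7, 0.4, 0.1]
opening: 0.499
```

```bash
python3 p.py -130 -60 100 90 40
```

```text
at [ 0.4875 -0.1073  0.1475] loc [-120.3  -61.3] yaw 72.0 t 14.93 F [-0.7  0.4  0.1] open 0.499 rows 3
{'x': -0.0011, 'y': -0.0039, 'z': 0.0198, 'wx': -0.0003, 'wy': -0.0002, 'wz': -0.0426}
{'x': -0.0006, 'y': -0.004, 'z': 0.0198, 'wx': -0.0003, 'wy': -0.0002, 'wz': -0.0426}
{'x': -0.0, 'y': -0.004, 'z': 0.0198, 'wx': -0.0003, 'wy': -0.0002, 'wz': -0.0426}
```

Request:
{"method": "apply_moves", "body": {
  "series": [
    {"x":-0.001,"y":-0.004,"z":0.02,"wx":0,"wy":0,"wz":-0.043,"fingers":0},
    {"x":-0.001,"y":-0.004,"z":0.02,"wx":0,"wy":0,"wz":-0.043,"fingers":0},
    {"x":0,"y":-0.004,"z":0.02,"wx":0,"wy":0,"wz":-0.04,"fingers":0},
    {"x":0,"y":0,"z":0,"wx":0,"wy":0,"wz":0,"fingers":0}
  ]
}}

```text
clock: 15.42
tool_pos: [0.4789, -0.1072, 0.0962]
eef_rot: [0.673, 0.739, 0.001, -0.003]
contact_force: [0.5, -0.2, 0.1]
opening: 0.499
```

```bash
python3 p.py -118 -60 62 90 40
```

```text
at [ 0.4789 -0.1072  0.0962] loc [-128.8  -60.5] yaw 95.4 t 15.43 F [ 0.5 -0.2  0.1] open 0.499 rows 1
{'x': 0.0003, 'y': 0.0137, 'z': 0.0428, 'wx': -0.0009, 'wy': -0.0014, 'wz': 0.002}
```

Request:
{"method": "apply_moves", "body": {
  "series": [
    {"x":0,"y":0.005,"z":0.022,"wx":0,"wy":-0.001,"wz":0.002,"fingers":0},
    {"x":0,"y":0.005,"z":0.02,"wx":0,"wy":0,"wz":0,"fingers":0},
    {"x":0,"y":0,"z":0,"wx":0,"wy":0,"wz":0,"fingers":0}
  ]
}}

```text
clock: 15.8
tool_pos: [0.4891, -0.1066, 0.0621]
eef_rot: [0.678, 0.735, 0.0, -0.0]
contact_force: [-0.5, -0.8, 0.0]
opening: 0.498
```

```bash
python3 p.py -45 -60 62 90 10
```

```text
at [ 0.4891 -0.1066  0.0621] loc [-118.7  -60.8] yaw 94.6 t 15.8 F [-0.5 -0.8  0. ] open 0.498 rows 8
{'x': 0.0002, 'y': 0.0115, 'z': 0.0, 'wx': -0.0, 'wy': -0.0, 'wz': -0.0002}
{'x': 0.0002, 'y': 0.0115, 'z': 0.0, 'wx': -0.0, 'wy': -0.0, 'wz': -0.0002}
{'x': 0.0002, 'y': 0.0115, 'z': 0.0, 'wx': -0.0, 'wy': -0.0, 'wz': -0.0002}
{'x': 0.0002, 'y': 0.0115, 'z': 0.0, 'wx': -0.0, 'wy': -0.0, 'wz': -0.0002}
{'x': 0.0002, 'y': 0.0115, 'z': 0.0, 'wx': -0.0, 'wy': -0.0, 'wz': -0.0002}
{'x': 0.0001, 'y': 0.0115, 'z': 0.0, 'wx': -0.0, 'wy': -0.0, 'wz': -0.0002}
{'x': 0.0001, 'y': 0.0115, 'z': 0.0, 'wx': -0.0, 'wy': -0.0, 'wz': -0.0002}
{'x': 0.0001, 'y': 0.0115, 'z': 0.0, 'wx': -0.0, 'wy': -0.0, 'wz': -0.0002}
```

Request:
{"method": "apply_moves", "body": {
  "series": [
    {"x":0,"y":0.012,"z":0,"wx":0,"wy":0,"wz":0,"fingers":0},
    {"x":0,"y":0.012,"z":0,"wx":0,"wy":0,"wz":0,"fingers":0},
    {"x":0,"y":0.012,"z":0,"wx":0,"wy":0,"wz":0,"fingers":0},
    {"x":0,"y":0.012,"z":0,"wx":0,"wy":0,"wz":0,"fingers":0},
    {"x":0,"y":0.012,"z":0,"wx":0,"wy":0,"wz":0,"fingers":0},
    {"x":0,"y":0.01,"z":0,"wx":0,"wy":0,"wz":0,"fingers":0}
  ]
}}

```text
clock: 16.55
tool_pos: [0.5484, -0.1023, 0.0635]
eef_rot: [0.678, 0.735, -0.0, -0.0]
contact_force: [-1.8, 0.3, -0.4]
opening: 0.499
```

```bash
python3 m.py w9; python3 p.py -36 -60 62 90 10
```

```text
[ 0.54836351 -0.10225746  0.06346564] 0.1956 [ 0.54986886 -0.10207427  0.06355722]
wall [402. 221.] loc [-59.9 -22.1] s [256.7  72.5] relang -0.4 z 45.0 world [544.3 -62.9]
plate [319. 277.] loc [-57.9 -61.5] s [73.1 25.9] relang -0.4 z 73.2 world [ 549.7 -102. ]
at [ 0.5499 -0.1021  0.0636] loc [-57.7 -61.6] yaw 94.6 t 16.6 F [ 0.4 -0.  -0.8] open 0.5 rows 3
{'x': 0.0007, 'y': 0.009, 'z': 0.0007, 'wx': 0.0002, 'wy': -0.0, 'wz': -0.0008}
{'x': 0.0007, 'y': 0.009, 'z': 0.0007, 'wx': 0.0002, 'wy': -0.0, 'wz': -0.0008}
{'x': 0.0007, 'y': 0.009, 'z': 0.0007, 'wx': 0.0002, 'wy': -0.0, 'wz': -0.0008}
```

Request:
{"method": "apply_moves", "body": {
  "series": [
    {"x":0,"y":0.009,"z":0.001,"wx":0,"wy":0,"wz":-0.001,"fingers":0},
    {"x":0,"y":0.008,"z":0.001,"wx":0,"wy":0,"wz":0,"fingers":0},
    {"x":0,"y":0.007,"z":0,"wx":0,"wy":0,"wz":0,"fingers":0}
  ]
}}

```text
clock: 16.98
tool_pos: [0.5687, -0.1007, 0.0618]
eef_rot: [0.677, 0.736, -0.0, -0.0]
contact_force: [-2.2, 0.6, 0.8]
opening: 0.504
```

```bash
python3 p.py -36 -60 62 90 10
```

```text
at [ 0.5687 -0.1007  0.0618] loc [-38.8 -61.9] yaw 94.7 t 16.98 F [-2.2  0.6  0.8] open 0.504 rows 1
{'x': 0.0023, 'y': 0.0035, 'z': -0.0003, 'wx': -0.0004, 'wy': -0.0, 'wz': -0.0015}
```

Request:
{"method": "apply_moves", "body": {
  "series": [
    {"x":0,"y":0.004,"z":0,"wx":0,"wy":0,"wz":-0.001,"fingers":0},
    {"x":0,"y":0.003,"z":0,"wx":0,"wy":0,"wz":0,"fingers":0}
  ]
}}

```text
clock: 17.23
tool_pos: [0.5718, -0.1005, 0.0614]
eef_rot: [0.676, 0.737, -0.003, -0.002]
contact_force: [-8.3, 0.3, 7.4]
opening: 0.497
```

Request:
{"method": "apply_moves", "body": {
  "series": [
    {"x":0,"y":0.003,"z":0,"wx":0,"wy":0,"wz":0,"fingers":0}
  ]
}}

```text
clock: 17.35
tool_pos: [0.5717, -0.1005, 0.0612]
eef_rot: [0.676, 0.737, -0.005, -0.004]
contact_force: [-5.8, -0.6, 4.3]
opening: 0.498
```

Request:
{"method": "apply_moves", "body": {
  "series": [
    {"x":0,"y":-0.012,"z":0,"wx":0,"wy":0,"wz":0,"fingers":0},
    {"x":0,"y":-0.02,"z":0,"wx":0,"wy":0,"wz":0,"fingers":0},
    {"x":0,"y":-0.02,"z":-0.03,"wx":0,"wy":0,"wz":0,"fingers":0},
    {"x":0,"y":-0.01,"z":-0.06,"wx":0,"wy":0,"wz":0,"fingers":-1},
    {"x":-0.02,"y":0,"z":-0.05,"wx":0,"wy":0,"wz":0.04,"fingers":-1},
    {"x":-0.02,"y":0,"z":-0.03,"wx":0,"wy":0,"wz":0.05,"fingers":-1},
    {"x":-0.02,"y":0.01,"z":-0.02,"wx":0,"wy":0,"wz":0.05,"fingers":-1},
    {"x":-0.02,"y":0.01,"z":-0.02,"wx":0,"wy":0,"wz":0.05,"fingers":-1}
  ]
}}

```text
clock: 18.35
tool_pos: [0.5317, -0.1715, 0.2348]
eef_rot: [0.866, 0.499, -0.0, -0.001]
contact_force: [0.5, -0.4, -0.3]
opening: 0.005
```

```bash
python3 p.py -20 -110 290 0 40
```

```text
at [ 0.5317 -0.1715  0.2348] loc [ -81.9 -129.1] yaw 59.9 t 18.35 F [ 0.5 -0.4 -0.3] open 0.005 rows 7
{'x': 0.0092, 'y': 0.0071, 'z': -0.0099, 'wx': -0.0001, 'wy': 0.0, 'wz': 0.0436}
{'x': 0.01, 'y': 0.0058, 'z': -0.0099, 'wx': -0.0001, 'wy': 0.0, 'wz': 0.0436}
{'x': 0.0107, 'y': 0.0043, 'z': -0.0099, 'wx': -0.0001, 'wy': 0.0, 'wz': 0.0436}
{'x': 0.0112, 'y': 0.0028, 'z': -0.0099, 'wx': -0.0001, 'wy': 0.0, 'wz': 0.0436}
{'x': 0.0115, 'y': 0.0013, 'z': -0.0099, 'wx': -0.0001, 'wy': 0.0, 'wz': 0.0436}
{'x': 0.0116, 'y': -0.0003, 'z': -0.0099, 'wx': -0.0001, 'wy': 0.0, 'wz': 0.0436}
{'x': 0.0114, 'y': -0.0019, 'z': -0.0099, 'wx': -0.0001, 'wy': 0.0, 'wz': 0.0436}
```

Request:
{"method": "apply_moves", "body": {
  "series": [
    {"x":0.009,"y":0.007,"z":-0.01,"wx":0,"wy":0,"wz":0.044,"fingers":-1},
    {"x":0.01,"y":0.006,"z":-0.01,"wx":0,"wy":0,"wz":0.044,"fingers":-1},
    {"x":0.011,"y":0.004,"z":-0.01,"wx":0,"wy":0,"wz":0.044,"fingers":-1},
    {"x":0.011,"y":0.003,"z":-0.01,"wx":0,"wy":0,"wz":0.044,"fingers":-1},
    {"x":0.012,"y":0.001,"z":-0.01,"wx":0,"wy":0,"wz":0.044,"fingers":-1},
    {"x":0.012,"y":0,"z":-0.01,"wx":0,"wy":0,"wz":0.044,"fingers":-1},
    {"x":0.011,"y":-0.002,"z":-0.01,"wx":0,"wy":0,"wz":0.044,"fingers":-1},
    {"x":0,"y":0,"z":0,"wx":0,"wy":0,"wz":0,"fingers":-1}
  ]
}}

```text
clock: 19.35
tool_pos: [0.596, -0.1507, 0.295]
eef_rot: [1.0, 0.021, 0.007, 0.003]
contact_force: [-0.6, -0.7, -0.0]
opening: 0.01
```

```bash
python3 m.py w10; python3 p.py 0 -142 90 0 40
```

```text
[ 0.59602732 -0.15068974  0.29498574] 0.0333 [ 0.59523422 -0.15096727  0.29456856]
blue [325.  28.] loc [-0.9 21. ] s [49.8 48.2] relang 0.3 z 85.0 world [599.3 -14.9]
yellow [331. 116.] loc [  0.4 -49. ] s [71.6 49.9] relang -0.8 z 85.0 world [606.7 -84.5]
wall [277. 101.] loc [-35.2 -47.5] s [211.3 120.8] relang -0.1 z 45.1 world [571.1 -86.1]
plate [355.  97.] loc [ 27.6 -53.5] s [200.2   6.6] relang -0.1 z 73.0 world [634.2 -86.6]
plate [432.  50.] loc [103.8  -1. ] s [40.2 38.9] relang 100.6 z 74.9 world [705.5 -27.6]
at [ 0.5952 -0.151   0.2946] loc [ -16.8 -114.2] yaw 2.5 t 19.4 F [-0.3 -0.3  0.3] open 0.008 rows 6
{'x': 0.0032, 'y': 0.0054, 'z': 0.0427, 'wx': 0.0003, 'wy': -0.0006, 'wz': -0.0023}
{'x': 0.0033, 'y': 0.0055, 'z': 0.0427, 'wx': 0.0003, 'wy': -0.0006, 'wz': -0.0023}
{'x': 0.0033, 'y': 0.0055, 'z': 0.0427, 'wx': 0.0003, 'wy': -0.0006, 'wz': -0.0023}
{'x': 0.0034, 'y': 0.0056, 'z': 0.0427, 'wx': 0.0003, 'wy': -0.0006, 'wz': -0.0023}
{'x': 0.0034, 'y': 0.0057, 'z': 0.0426, 'wx': 0.0003, 'wy': -0.0006, 'wz': -0.0023}
{'x': 0.0035, 'y': 0.0057, 'z': 0.0426, 'wx': 0.0003, 'wy': -0.0006, 'wz': -0.0023}
```

Request:
{"method": "apply_moves", "body": {
  "series": [
    {"x":0.003,"y":0.007,"z":0.043,"wx":0,"wy":-0.001,"wz":-0.002,"fingers":-1},
    {"x":0.003,"y":0.007,"z":0.043,"wx":0,"wy":-0.001,"wz":-0.002,"fingers":-1},
    {"x":0.003,"y":0.007,"z":0.043,"wx":0,"wy":-0.001,"wz":-0.002,"fingers":-1},
    {"x":0.003,"y":0.007,"z":0.043,"wx":0,"wy":0,"wz":-0.002,"fingers":-1},
    {"x":0.003,"y":0.006,"z":0.043,"wx":0,"wy":0,"wz":-0.002,"fingers":-1},
    {"x":0.003,"y":0.006,"z":0.03,"wx":0,"wy":0,"wz":-0.002,"fingers":-1},
    {"x":0,"y":0,"z":0,"wx":0,"wy":0,"wz":0,"fingers":-1}
  ]
}}

```text
clock: 20.27
tool_pos: [0.6095, -0.1863, 0.0917]
eef_rot: [0.999, 0.048, 0.001, 0.003]
contact_force: [-0.8, -0.7, 0.6]
opening: 0.007
```

```bash
python3 p.py 0 -142 62 0 40
```

```text
at [ 0.6095 -0.1863  0.0917] loc [  -5.6 -150.7] yaw 5.6 t 20.27 F [-0.8 -0.7  0.6] open 0.007 rows 1
{'x': 0.0071, 'y': -0.0109, 'z': 0.037, 'wx': 0.0016, 'wy': -0.0006, 'wz': 0.0031}
```

Request:
{"method": "apply_moves", "body": {
  "series": [
    {"x":0.006,"y":-0.003,"z":0.02,"wx":0.002,"wy":0,"wz":0.003,"fingers":-1},
    {"x":0.001,"y":0,"z":0.016,"wx":0,"wy":0,"wz":0,"fingers":-1},
    {"x":0,"y":-0.006,"z":0,"wx":0,"wy":0,"wz":0,"fingers":-1},
    {"x":0,"y":-0.009,"z":0,"wx":0,"wy":0,"wz":0,"fingers":-1}
  ]
}}

```text
clock: 20.78
tool_pos: [0.6152, -0.1711, 0.0634]
eef_rot: [0.999, 0.044, 0.003, -0.0]
contact_force: [-0.1, 0.0, 0.4]
opening: 0.005
```

```bash
python3 p.py 0 -113 62 0 10
```

```text
at [ 0.6152 -0.1711  0.0634] loc [   1.4 -136. ] yaw 5.0 t 20.77 F [-0.1  0.   0.4] open 0.005 rows 3
{'x': -0.0006, 'y': -0.0096, 'z': 0.0006, 'wx': -0.0001, 'wy': -0.0006, 'wz': 0.0001}
{'x': -0.0006, 'y': -0.0096, 'z': 0.0006, 'wx': -0.0001, 'wy': -0.0006, 'wz': 0.0001}
{'x': -0.0006, 'y': -0.0096, 'z': 0.0006, 'wx': -0.0001, 'wy': -0.0006, 'wz': 0.0001}
```

Request:
{"method": "apply_moves", "body": {
  "series": [
    {"x":-0.001,"y":-0.009,"z":0.001,"wx":0,"wy":0,"wz":0,"fingers":-1},
    {"x":0,"y":-0.009,"z":0,"wx":0,"wy":0,"wz":0,"fingers":-1},
    {"x":0,"y":-0.006,"z":0,"wx":0,"wy":0,"wz":0,"fingers":-1},
    {"x":0,"y":0,"z":0,"wx":0,"wy":0,"wz":0,"fingers":-1},
    {"x":0,"y":0,"z":0,"wx":0,"wy":0,"wz":0,"fingers":-1}
  ]
}}

```text
clock: 21.4
tool_pos: [0.6133, -0.1493, 0.0639]
eef_rot: [0.999, 0.045, 0.004, -0.0]
contact_force: [0.7, 0.2, 0.1]
opening: 0.003
```

```bash
python3 m.py w11; python3 p.py 0 -112 62 0 10
```

```text
[ 0.61329039 -0.14931756  0.06391438] 0.0025 [ 0.61333959 -0.1492463   0.06392359]
yellow [318.  84.] loc [  0.  -43.1] s [65.2 48.5] relang 0.2 z 85.0 world [605.8 -78.6]
wall [178. 134.] loc [-57.  -75.5] s [149.1  77.7] relang 0.3 z 45.0 world [ 551.8 -115.9]
plate [389. 127.] loc [ 28.9 -58.8] s [103.    6.4] relang -1.2 z 73.0 world [635.9 -91.8]
plate [597.  18.] loc [ 99.4 -14.2] s [33.9 13.6] relang 90.3 z 74.7 world [702.3 -41.2]
at [ 0.6133 -0.1492  0.0639] loc [   1.4 -114.1] yaw 5.2 t 21.45 F [ 0.2 -0.4 -0.2] open 0.006 rows 1
{'x': -0.0018, 'y': -0.0026, 'z': 0.0024, 'wx': -0.0001, 'wy': -0.0024, 'wz': 0.0009}
```

View pics/w11.png

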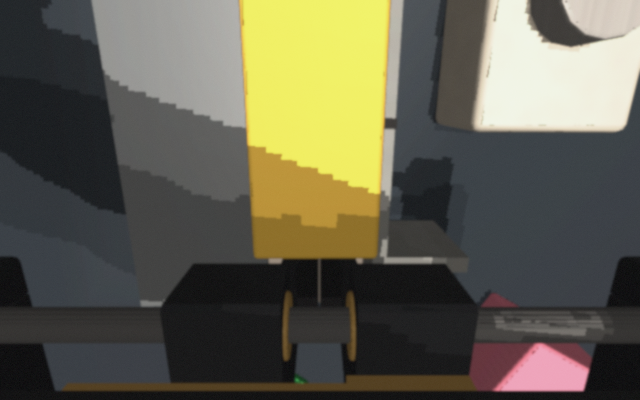

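The wrist view shows the yellow brick flush along the plate. Its near end is at row 258 and the −50 mm plate mark at (391,123).

Run:
```python
from h import *
f=np.load('pics/w11.npz');K,T=f['K'],f['T']
for n,u,v,z in[('end',316,258,.085),('mark-50',391,123,.073)]: print(n,(w2loc(ray(u,v,K,T,z))*1e3).round(1))
```

```text
end [   0.5 -102. ]
mark-50 [ 29.7 -50.1]
```

Another 2 mm is needed, to TCP y of about -112. I'll push gently and read the position each time.

Request:
{"method": "apply_moves", "body": {
  "series": [
    {"x":-0.002,"y":-0.002,"z":0.002,"wx":0,"wy":-0.002,"wz":0.001,"fingers":-1},
    {"x":0,"y":-0.001,"z":0,"wx":0,"wy":0,"wz":0,"fingers":-1},
    {"x":0,"y":0,"z":0,"wx":0,"wy":0,"wz":0,"fingers":-1},
    {"x":0,"y":0,"z":0,"wx":0,"wy":0,"wz":0,"fingers":-1}
  ]
}}

```text
clock: 21.95
tool_pos: [0.6118, -0.1485, 0.0623]
eef_rot: [0.999, 0.043, 0.001, 0.001]
contact_force: [-0.4, -1.4, 0.2]
opening: 0.01
```

```bash
python3 p.py 0 -112 62 0 10
```

```text
at [ 0.6118 -0.1485  0.0623] loc [-1.000e-01 -1.132e+02] yaw 4.9 t 21.95 F [-0.4 -1.4  0.2] open 0.01 rows 1
{'x': 0.0001, 'y': -0.0015, 'z': 0.0004, 'wx': 0.0004, 'wy': -0.0006, 'wz': -0.0006}
```

Request:
{"method": "apply_moves", "body": {
  "series": [
    {"x":0,"y":-0.0025,"z":0,"wx":0,"wy":0,"wz":0,"fingers":-1},
    {"x":0,"y":0,"z":0,"wx":0,"wy":0,"wz":0,"fingers":-1},
    {"x":0,"y":0,"z":0,"wx":0,"wy":0,"wz":0,"fingers":-1}
  ]
}}

```text
clock: 22.32
tool_pos: [0.6115, -0.147, 0.0624]
eef_rot: [0.999, 0.042, 0.001, 0.001]
contact_force: [0.1, -2.1, -1.0]
opening: 0.005
```

```bash
python3 p.py 0 -112 62 0 10
```

```text
at [ 0.6115 -0.147   0.0624] loc [  -0.2 -111.7] yaw 4.9 t 22.32 F [ 0.1 -2.1 -1. ] open 0.005 rows 1
{'x': 0.0003, 'y': 0.0003, 'z': 0.0004, 'wx': 0.0006, 'wy': -0.0006, 'wz': -0.0007}
```

Request:
{"method": "apply_moves", "body": {
  "series": [
    {"x":0,"y":0.015,"z":0,"wx":0,"wy":0,"wz":0,"fingers":-1},
    {"x":0,"y":0.01,"z":-0.03,"wx":0,"wy":0,"wz":0,"fingers":-1},
    {"x":0,"y":0,"z":-0.065,"wx":0,"wy":0,"wz":0,"fingers":-1},
    {"x":-0.01,"y":-0.01,"z":-0.07,"wx":0,"wy":0,"wz":0,"fingers":-1},
    {"x":-0.01,"y":-0.015,"z":-0.07,"wx":0,"wy":0,"wz":0,"fingers":-1},
    {"x":-0.01,"y":-0.015,"z":-0.07,"wx":0,"wy":0,"wz":0,"fingers":-1},
    {"x":0,"y":-0.01,"z":-0.06,"wx":0,"wy":0,"wz":0,"fingers":-1},
    {"x":0,"y":0,"z":0,"wx":0,"wy":0,"wz":0,"fingers":-1}
  ]
}}

```text
clock: 23.32
tool_pos: [0.5842, -0.1324, 0.3632]
eef_rot: [0.999, 0.041, -0.0, -0.0]
contact_force: [0.7, -0.1, -0.2]
opening: 0.005
```

Request:
{"method": "apply_moves", "body": {
  "series": [
    {"x":0,"y":-0.02,"z":-0.03,"wx":0,"wy":0,"wz":0,"fingers":-1},
    {"x":0,"y":0,"z":0,"wx":0,"wy":0,"wz":0,"fingers":-1},
    {"x":0,"y":0,"z":0,"wx":0,"wy":0,"wz":0,"fingers":-1},
    {"x":0,"y":0,"z":0,"wx":0,"wy":0,"wz":0,"fingers":-1}
  ]
}}

```text
clock: 23.82
tool_pos: [0.5802, -0.1189, 0.3831]
eef_rot: [0.999, 0.039, -0.005, -0.0]
contact_force: [0.9, -0.2, -0.5]
opening: 0.003
```

```bash
python3 m.py w12
python3 - <<'E'
import cv2
p=cv2.imread('pics/w12.png');cv2.imwrite('pics/c12.png',cv2.resize(p[:240,240,][:0] if 0 else p[:240,220:440],None,fx=2.5,fy=2.5))
E
```

```text
[ 0.58024021 -0.11885764  0.38307729] 0.0168 [ 0.58005606 -0.11895008  0.38292019]
blue [343.  47.] loc [-0.6 48.9] s [96.8 48.9] relang -0.3 z 85.0 world [597.1  13. ]
yellow [341. 141.] loc [ -0.2 -46.7] s [87.6 48. ] relang -0.2 z 85.1 world [605.9 -82.2]
wall [301. 103.] loc [-35.4 -18.6] s [262.  120.8] relang 0.0 z 45.1 world [568.4 -57.3]
```

View pics/c12.png

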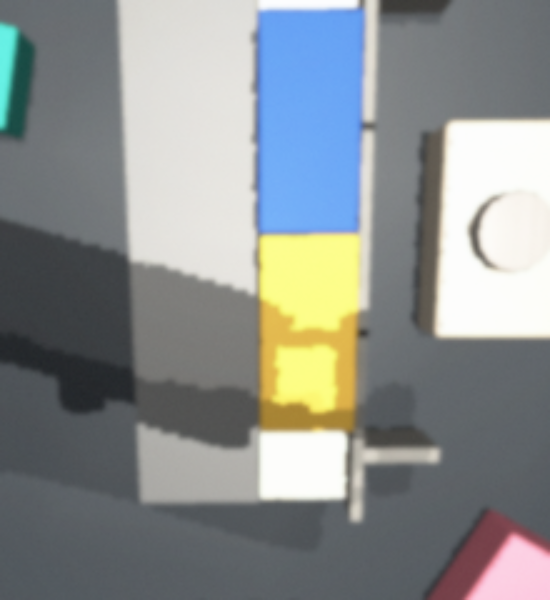

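The crop shows both bricks butted at crop row 233, flush to the plate. Blue's far edge is at row 9 and yellow's near edge at row 430. The marks are at rows 126 and 332, and the wall end at row 500.

Run:
```python
from h import *
f=np.load('pics/w12.npz');K,T,p=f['K'],f['T'],f['p']
for n,u,v,z in[('blue hi',312,9.5,.085),('contact',312,233.5,.085),('yellow lo',310,430,.085),('mark+50',369,126,.073),('mark-50',362,332,.073),('wall end',300,500,.045),('blue back hi',363,20,.085),('blue back lo',359,220,.085),('yel back lo',355,415,.085),('blue fr',259,120,.085),('yel fr',260,330,.085)]:
    print(n,(w2loc(ray(220+(u-1)/2.5,(v-1)/2.5,K,T,z))*1e3).round(1))
c=slice(88,98)
print([tuple(p[r,340]) for r in range(88,99)])
```

```text
blue hi [-0.1 98. ]
contact [ 1.1 -0.6]
yellow lo [  1.3 -99.2]
mark+50 [29.1 49.7]
mark-50 [ 28.6 -49.8]
wall end [  -1.5 -149.1]
blue back hi [23.5 93.5]
blue back lo [24.1  5.5]
yel back lo [ 24.7 -91.4]
blue fr [-24.8  51.3]
yel fr [-24.7 -47.3]
[(np.uint8(116), np.uint8(173), np.uint8(247)), (np.uint8(117), np.uint8(175), np.uint8(247)), (np.uint8(116), np.uint8(173), np.uint8(247)), (np.uint8(112), np.uint8(167), np.uint8(243)), (np.uint8(120), np.uint8(156), np.uint8(227)), (np.uint8(169), np.uint8(171), np.uint8(177)), (np.uint8(228), np.uint8(224), np.uint8(131)), (np.uint8(249), np.uint8(249), np.uint8(129)), (np.uint8(252), np.uint8(253), np.uint8(139)), (np.uint8(252), np.uint8(253), np.uint8(141)), (np.uint8(252), np.uint8(253), np.uint8(141))]
```

Run:
```python
from plant import *
from h import *
f=np.load('pics/top0.npz');p0=f['p'];p,d=snapshot('scene');q=np.load('pics/scene0.npz')['p']
for n,(a,b,c,e) in dict(meter=(205,252,415,470),jar=(240,285,390,425),spool=(138,168,243,270)).items():
    print(n,np.abs(p[a:b,c:e].astype(int)-q[a:b,c:e]).mean().round(2))
print(get_state()['clock'],np.abs(get_state()['qd']).max())
print(finish_job())
```

```text
meter 1.96
jar 1.84
spool 1.51
23.925 0.00877481124751156
the job is handed in; nothing more can be done
None
```

The job is done and handed in at 23.9 s of the 61 s allowed. I slid the blue brick along the plate with shut fingers to the +y joint. Then I fetched the yellow brick, set it on the ledge, pushed it home against the plate, and butted it end-on against the blue one.

**Bricks:** in the last wrist picture both tops are at z 85 mm, so both lie flat. Along the wall, blue spans about -0.6 to +98 mm and yellow about -99 to -0.6 mm. That puts each brick within about 1–2 mm of centred over its joint (±50 mm). No gap shows between them.

**Flush to the plate:** the back edges measure 23.5–24.7 mm against the plate face at 25 mm, and the angles are within 0.3°. The small differences are within calibration error, so I did not press blue any further.

**Bystanders:** the meter, spool and jar look unchanged against the first scene picture. The arm was clear of everything at hand-in.

**Disagreements:** early top and wrist measurements of the wall differed by 2–4 mm because the arm was still settling. Later pictures matched the plate marks to within 1 mm. Setting the yellow brick down briefly pressed with 36 N at the wrist, close to the 40 N pressing limit but well under the 120 N wrist limit.

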